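# Refill the sugar caddy with the scoop and latch it

### The job

Refill the sugar caddy: with the little steel scoop, bring every lump of rock sugar from the wooden tub into the open aluminium caddy, never touching the sugar with the gripper itself. When all of it is in, shut the caddy's lid fully, then turn the black turnbutton as far as it goes so that it lies across the lid's front edge. Leave the scoop standing flat on its pan on the cork mat, and do not knock over or push about the capsules and the cup.

Things in the scene. Friction and masses are not known exactly. Their poses are not given: they have to be found in the camera images.
- tub: fixed open wooden tub holding the sugar, long axis x. Origin at work-surface height, on the centre line, 85 mm from the inner near (-x) end. Inside 88 mm wide (y -44 to +44). Walls 5 mm thick: sides 50 mm high (85 mm beyond x = +93), far backboard 85 mm high at x = 163 to 169; near wall 26 mm high, inside at x = -85. Tub and caddy may change sides from start to start
- tub_floor (a point): on the tub's inner floor, right above the tub's origin, 6 mm above the work surface. The floor is flat from x = -85 to x = +120 mm; from there a 45 degree ramp rises to 49 mm height at x = 163 mm, at the backboard; push lumps against it, then follow the ramp up with the lip, nose rising, and they slide into the pan
- caddy: fixed square aluminium box, 150 x 150 mm outside, 70 mm high to the rim, walls and floor 5 mm, open on top while the lid stands open. Origin: centre of its underside; x points from its front (button side) to its hinge side. In front of it, centred at x = -95 mm, stands a 34 mm square post, 79 mm high, which carries the turnbutton
- lid (a joint): lid angle in rad: 0 = shut, 1.57 = upright; stops at 1.75. Flat plate 150 x 150 x 8 mm hinged on the caddy's far (+x) rim (hinge line at caddy x = +75 mm, height 70 mm), with a black ridge 16 mm wide, 10 mm high across the middle of its outer face. Stiff hinge (about 0.17 N m): stays where left; push it shut from behind and above with 1 to 3 N
- lid_front (a point): middle of the lid's free front edge, on its outer (upper) face, 150 mm from the hinge line
- button (a joint): turnbutton angle in rad: 0 = along the caddy's front (parallel to its y), clear of the lid; grows clockwise seen from above; 1.57 = pointing across the lid's front edge (along the caddy's x); stops at 1.6. Turns with about 0.04 N m and stays where it is left
- button_fin (a point): top centre of the turnbutton's grip fin, on its vertical axis, 113 mm above the surface. Black bar 70 x 16 x 8 mm (81 to 89 mm high) with an upright fin 46 mm long, 12 mm thick, 24 mm high on it (89 to 113 mm), both lengthwise along caddy y when the joint reads 0; the fin can be pinched across its 12 mm thickness
- mat: fixed cork mat, 220 mm along its x, 90 mm along its y, 4 mm thick; origin: centre of its underside
- scoop: loose steel scoop, 100 to 165 g, at first standing on the mat. Origin: centre of the underside of its pan; x points to the open lip. Pan floor 66 mm (x -33 to +33) by 76 mm (y), 2.5 mm thick; side walls 30 mm high from x = -33 to +17, back wall 34 mm high. Centre of mass about 20 mm behind the origin
- scoop_grip (a point): grip point in the scoop's handle, 85 mm behind its origin and 68 mm above its underside. A neck rises from the pan's back to the handle, a level wooden bar 14 mm wide (y), 30 mm high (50 to 80 mm above the underside), 110 mm long (x = -50 to -160 mm). Push gently: over about 5 N at the lip can turn it in the grip
- lump0: lump of brown rock sugar, a chunky bevelled block 26 mm across (bevels 6 mm), 18 g, slippery (friction about 0.3); origin at its centre, 13 mm above what it lies on. Absent in some starts
- lump1: lump of brown rock sugar, a chunky bevelled block 26 mm across (bevels 6 mm), 18 g, slippery (friction about 0.3); origin at its centre, 13 mm above what it lies on. Absent in some starts
- lump2: lump of brown rock sugar, a chunky bevelled block 26 mm across (bevels 6 mm), 18 g, slippery (friction about 0.3); origin at its centre, 13 mm above what it lies on. Absent in some starts
- lump3: lump of brown rock sugar, a chunky bevelled block 26 mm across (bevels 6 mm), 18 g, slippery (friction about 0.3); origin at its centre, 13 mm above what it lies on. Absent in some starts
- lump4: lump of brown rock sugar, a chunky bevelled block 26 mm across (bevels 6 mm), 18 g, slippery (friction about 0.3); origin at its centre, 13 mm above what it lies on. Absent in some starts
- lump5: lump of brown rock sugar, a chunky bevelled block 26 mm across (bevels 6 mm), 18 g, slippery (friction about 0.3); origin at its centre, 13 mm above what it lies on. Absent in some starts
- lump6: lump of brown rock sugar, a chunky bevelled block 26 mm across (bevels 6 mm), 18 g, slippery (friction about 0.3); origin at its centre, 13 mm above what it lies on. Absent in some starts
- lump7: lump of brown rock sugar, a chunky bevelled block 26 mm across (bevels 6 mm), 18 g, slippery (friction about 0.3); origin at its centre, 13 mm above what it lies on. Absent in some starts
- capsule1: bystander: loose aluminium coffee capsule, 37 mm across its top rim, 28 mm high; origin: centre of its underside
- capsule2: bystander: loose aluminium coffee capsule, 37 mm across its top rim, 28 mm high; origin: centre of its underside
- capsule3: bystander: loose aluminium coffee capsule, 37 mm across its top rim, 28 mm high; origin: centre of its underside
- dosing_cup: bystander: loose steel cup, 60 mm across, 60 mm high; origin: centre of its underside
Not all that is in view belongs to the job. What is shaped like the lump4 but green or red is not meant.

How it is judged:
On the way, in this order (a step that is already met when the one before it is completed fails the run):
1. every lump present lies inside the open caddy (x of lump0 in the frame of caddy between -0.07 and 0.07 m and y of lump0 in the frame of caddy between -0.07 and 0.07 m and height (world z) of lump0 between 0.005 and 0.068 m and x of lump1 in the frame of caddy between -0.07 and 0.07 m and y of lump1 in the frame of caddy between -0.07 and 0.07 m and height (world z) of lump1 between 0.005 and 0.068 m and x of lump2 in the frame of caddy between -0.07 and 0.07 m and y of lump2 in the frame of caddy between -0.07 and 0.07 m and height (world z) of lump2 between 0.005 and 0.068 m and x of lump3 in the frame of caddy between -0.07 and 0.07 m and y of lump3 in the frame of caddy between -0.07 and 0.07 m and height (world z) of lump3 between 0.005 and 0.068 m and x of lump4 in the frame of caddy between -0.07 and 0.07 m and y of lump4 in the frame of caddy between -0.07 and 0.07 m and height (world z) of lump4 between 0.005 and 0.068 m and x of lump5 in the frame of caddy between -0.07 and 0.07 m and y of lump5 in the frame of caddy between -0.07 and 0.07 m and height (world z) of lump5 between 0.005 and 0.068 m and x of lump6 in the frame of caddy between -0.07 and 0.07 m and y of lump6 in the frame of caddy between -0.07 and 0.07 m and height (world z) of lump6 between 0.005 and 0.068 m and x of lump7 in the frame of caddy between -0.07 and 0.07 m and y of lump7 in the frame of caddy between -0.07 and 0.07 m and height (world z) of lump7 between 0.005 and 0.068 m and value of joint lid above 0.5 rad), for 0.2 s.
2. then the lid is shut (value of joint lid below 0.06 rad), for 0.2 s.
3. then the turnbutton is turned across the lid (value of joint button above 1.35 rad), for 0.2 s.
At the end, for the whole second after the job is handed in: every lump present is inside the caddy (below its rim), the lid is shut (within 0.06 rad), the turnbutton is turned across it (beyond 1.35 rad), and the scoop stands at rest on its pan (within 0.15 rad of level), its pan's centre over the cork mat's outline (x of lump0 in the frame of caddy between -0.07 and 0.07 m and y of lump0 in the frame of caddy between -0.07 and 0.07 m and height (world z) of lump0 between 0.005 and 0.068 m and x of lump1 in the frame of caddy between -0.07 and 0.07 m and y of lump1 in the frame of caddy between -0.07 and 0.07 m and height (world z) of lump1 between 0.005 and 0.068 m and x of lump2 in the frame of caddy between -0.07 and 0.07 m and y of lump2 in the frame of caddy between -0.07 and 0.07 m and height (world z) of lump2 between 0.005 and 0.068 m and x of lump3 in the frame of caddy between -0.07 and 0.07 m and y of lump3 in the frame of caddy between -0.07 and 0.07 m and height (world z) of lump3 between 0.005 and 0.068 m and x of lump4 in the frame of caddy between -0.07 and 0.07 m and y of lump4 in the frame of caddy between -0.07 and 0.07 m and height (world z) of lump4 between 0.005 and 0.068 m and x of lump5 in the frame of caddy between -0.07 and 0.07 m and y of lump5 in the frame of caddy between -0.07 and 0.07 m and height (world z) of lump5 between 0.005 and 0.068 m and x of lump6 in the frame of caddy between -0.07 and 0.07 m and y of lump6 in the frame of caddy between -0.07 and 0.07 m and height (world z) of lump6 between 0.005 and 0.068 m and x of lump7 in the frame of caddy between -0.07 and 0.07 m and y of lump7 in the frame of caddy between -0.07 and 0.07 m and height (world z) of lump7 between 0.005 and 0.068 m and value of joint lid below 0.06 rad and value of joint button above 1.35 rad and x of scoop in the frame of mat between -0.11 and 0.11 m and y of scoop in the frame of mat between -0.045 and 0.045 m and angle between scoop's own z axis and vertical below 0.15 rad and height (world z) of scoop below 0.012 m and linear speed of scoop below 0.03 m/s); the robot touches nothing.
It fails at once if the gripper's fingers touch a lump of sugar (contact force between the fingers and lump0 above 0.5 N or contact force between the fingers and lump1 above 0.5 N or contact force between the fingers and lump2 above 0.5 N or contact force between the fingers and lump3 above 0.5 N or contact force between the fingers and lump4 above 0.5 N or contact force between the fingers and lump5 above 0.5 N or contact force between the fingers and lump6 above 0.5 N or contact force between the fingers and lump7 above 0.5 N).
It fails at once if a capsule or the cup is pushed more than 30 mm or tipped over (distance of any of capsule1, capsule2, capsule3, dosing_cup from where it was at the start of the episode above 0.03 m or angle between any of capsule1, capsule2, capsule3, dosing_cup's own z axis and vertical above 0.6 rad).
Of lump0, lump1, lump2, lump3, lump4, lump5, lump6, lump7 only 5 to 8 are there at a start; the rules pass over those that are not, and their reading is None.
At some moment in a run one of scoop may be knocked a few centimetres aside while the robot is not near it.
It also fails if it takes over 210 s, if anything falls off the work surface, if the arm or the gripper's body presses on something with over 40 N, if the wrist force passes 120 N, or if a joint passes its speed limit or range.

### The arm

A 6-joint arm with a two-finger parallel gripper is mounted at the origin on the work surface. World frame = base frame: x ahead of the robot, y to its left, z up, the work surface at z = 0. Lengths are in m, angles in rad, forces in N, time in s.
With the tool pointing down it reaches from about 0.3 to 0.85 m from the base axis. Payload 4.2 kg.
Tool frame: the origin (TCP) lies between the finger pads; the fingertips stand 17 mm ahead of it and the grasp point (between the pads) lies 2 mm behind it (arm.tips_ahead is the distance from the TCP to the fingertips, in m); z points along the fingers, y is the line along which they close (so a half turn about z gives the same grasp; the last joint's range is limited). The gripper opens to 91 mm and grips with 3 to 60 N. Pads are 32 mm wide; open, the fingers measure 118 mm over their backs; the gripper's body (76 mm by 178 mm) begins 60 mm behind the grasp point.
Start: joints at [-1.36, 0.32, 1.565, -0, 1.257, -0.02], TCP at [0.132, -0.56, 0.2] pointing down, gripper open.
Joint ranges: [-3.11, 3.11], [-0.84, 2.01], [0.21, 2.61], [-1.34, 4.49], [0.05, 2.63], [-2.56, 2.56]. Speed limits (rad/s): [2.57, 2.57, 3.14, 3.14, 3.14, 3.14].

### API

Orientations are given as [roll, pitch, yaw] about the fixed x, y, z axes, in that order (R = Rz(yaw) Ry(pitch) Rx(roll)).
In Python, from station import sensors, get_image, arm, finder gives the robot as it stands.
- The arm moves only by the tool play_rows, never from a script. Its argument "targets" is a list of rows, each a list of 6 numbers: the shift along the world's x, y, z in m, then the turn, a rotation vector about the world's x, y, z in degrees. In form: [[dx, dy, dz, ax, ay, az], ...]. A call has 1 to 20 rows; each row shifts and turns the commanded pose from where the row before left it; what a row does not reach is not made up. A row lasts 1/10 s, in which the tool goes at most 50 mm and 8.59 degrees, less where a joint would pass 70% of its speed; a pose out of reach is approached as far as the arm can. A call with a gripper value outside its range is refused whole. "jaw" is the closure, from -1 (fully open) to 1 (shut), set as the call begins (left out, the last holds). The fingers move at their own pace and stop on an object; "grip_force" is the grip in N (left out, the last holds). Time passes only in rows, so rows that do not move let the fingers close. It gives the time, the measured TCP pose, the force, the opening and the grip force at its end, in the units of the state.
- sensors.state(): the state, without advancing time (a new reading comes with each control period).
- get_image(name): name is "scene" or "top"; returns a dict with "img" (480x640x3 uint8, red, green, blue), "range_z" (480x640 float32, m along the optical axis (not along the pixel's ray), 0 where there is no reading), "fx", "fy", "cx", "cy" (pixels), "pose" (4x4, takes a point from camera to world coordinates). Camera axes: x right, y down, z forward; pixel columns grow to the right and rows downward; lengths in m; the calibration is good to about 2 mm. A picture is of the moment at which its call begins.
- arm.job_done(): hands the job in; it is judged then, once.
Trained networks look in the newest picture that a camera, given by its name, has taken for a name from the list of things; names that differ only in an ending like _2 or _b are one class to them, and where a whole thing is asked for, a point or a joint stands for the part that bears it (a point fixed in the world has none). Each returns a list of dicts, best first, with "conf" (0 to 1); they miss things now and then, are a little off and sometimes report something else, mostly with a low value. They report only what shows in the picture. A call takes as long as a camera call. They do not tell look-alikes from the thing itself.
- finder.boxes_of(camera, label): "at" ([column, row] in pixels, amid what is visible of it).
The state is a dict: "time": time; "q": joint angles; "qd": joint speeds; "joint_torque": joint torques, N m; "eef_pos": TCP position; "tool_rot": TCP orientation; "contact_force": force on the tool from outside, world axes, zero at the start; "moment": the same for the moment, N m; "finger_gap": finger opening in m; "grasp_force": force on a finger pad.
Only numpy, scipy, OpenCV 4.12 (cv2) and the standard library are available. Lean on these libraries where they do the work, as an engineer would, in place of code of your own. Each camera call takes 0.05 s, during which the arm holds its last target. There are 200 camera calls.

## Working session

There is one attempt and no reset: what is moved stays moved. The work goes in short steps, Python scripts to look and compute and a tool call to move; the robot and the scene stay as the last step left them, time stands still between calls to the robot, and variables do not carry over. Pictures are saved under pics/ and viewed, at most 14 in all, crops included, and the job is handed in when it is done.

Besides the shell and the picture viewer there is one more tool, called by a JSON object that holds its "op" and its "data", one argument or row to a line. play_rows: Moves the arm, as the interface text tells. Its arguments: {"type":"object","properties":{"targets":{"type":"array","items":{"type":"array","items":{"type":"number"}}},"jaw":{"type":"number"},"grip_force":{"type":"number"}},"required":["targets"]}

```bash
mkdir -p pics; ls
cat > h.py <<'E'
import numpy as np, cv2
from station import sensors, get_image, arm, finder
def shot(n,fn=None):
    d=get_image(n)
    if fn: cv2.imwrite('pics/'+fn,cv2.cvtColor(d['img'],cv2.COLOR_RGB2BGR))
    return d
def pts(d):
    z=d['range_z']; v,u=np.mgrid[0:z.shape[0],0:z.shape[1]]
    P=np.stack([(u-d['cx'])/d['fx']*z,(v-d['cy'])/d['fy']*z,z,np.ones_like(z)],-1)@d['pose'].T
    P=P[...,:3]; P[z==0]=np.nan
    return P
def pix(d,p):
    c=np.linalg.inv(d['pose'])@np.append(p,1); return d['fx']*c[0]/c[2]+d['cx'],d['fy']*c[1]/c[2]+d['cy']
E
python3 - <<'E'
from h import *
for n in ['top','scene']:
    d=shot(n,n+'0.png');P=pts(d);print(n,d['pose'].round(3).tolist(),d['fx'])
    for l in ['tub','caddy','lid','lid_front','button','mat','scoop','scoop_grip','lump0','capsule1','dosing_cup']:
        for b in finder.boxes_of(n,l)[:10]:
            c,r=b['at']; print(l,round(b['conf'],2),[round(c),round(r)],P[int(r),int(c)].round(3))
s=sensors.state();print(s)
E
```

```text
pics
top [[-0.01, -0.993, 0.12, 0.427], [-1.0, 0.01, -0.002, -0.058], [0.0, -0.12, -0.993, 1.121], [0.0, 0.0, 0.0, 1.0]] 621.4060775525614
tub 0.62 [416, 217] [ 0.604 -0.252  0.007]
tub 0.35 [401, 231] [ 0.575 -0.222  0.03 ]
caddy 0.84 [131, 244] [0.56  0.263 0.003]
lid 0.7 [111, 200] [0.608 0.247 0.178]
lid_front 0.67 [113, 199] [0.608 0.24  0.185]
lid_front 0.41 [133, 304] [0.451 0.228 0.112]
button 0.78 [131, 307] [0.445 0.228 0.115]
mat 0.9 [283, 284] [ 0.485 -0.01   0.003]
mat 0.51 [133, 306] [0.448 0.228 0.111]
scoop 0.7 [276, 256] [0.535 0.    0.007]
scoop_grip 0.96 [278, 255] [ 0.539 -0.001  0.003]
lump0 0.79 [407, 195] [ 0.64  -0.233  0.033]
lump0 0.75 [429, 218] [ 0.599 -0.27   0.033]
lump0 0.68 [410, 180] [ 0.669 -0.239  0.032]
lump0 0.67 [404, 214] [ 0.606 -0.227  0.03 ]
lump0 0.61 [401, 232] [ 0.575 -0.222  0.03 ]
lump0 0.58 [426, 234] [ 0.571 -0.266  0.033]
lump0 0.58 [426, 197] [ 0.639 -0.269  0.027]
lump0 0.51 [353, 196] [ 0.642 -0.137  0.025]
lump0 0.48 [474, 215] [ 0.603 -0.353  0.029]
lump0 0.47 [428, 181] [ 0.664 -0.272  0.035]
capsule1 0.82 [299, 152] [ 0.721 -0.
[... 1751 characters left out ...]
time': 1.2, 'q': array([-1.36002335e+00,  3.19625427e-01,  1.56451222e+00,  2.31033275e-06,
        1.25740898e+00, -1.99765516e-02]), 'qd': array([-6.89898181e-04,  1.99821050e-03, -1.60949430e-03,  2.96816145e-04,
        1.10938115e-03,  1.90739477e-05]), 'joint_torque': array([-1.87666856e-04, -4.12367535e+01, -2.32229948e+01,  7.26588559e-02,
        3.77275643e-02, -7.92271369e-07]), 'eef_pos': array([ 0.13152325, -0.55976549,  0.20045657]), 'tool_rot': array([ 3.14154660e+00, -1.27806493e-06,  2.30748821e-01]), 'contact_force': array([ 0.87016121, -0.05134471,  0.11816509]), 'moment': array([-0.04411017,  0.02387265, -0.00981444]), 'grasp_force': 0.0, 'finger_gap': 0.0914792181894261}
```

View pics/top0.png

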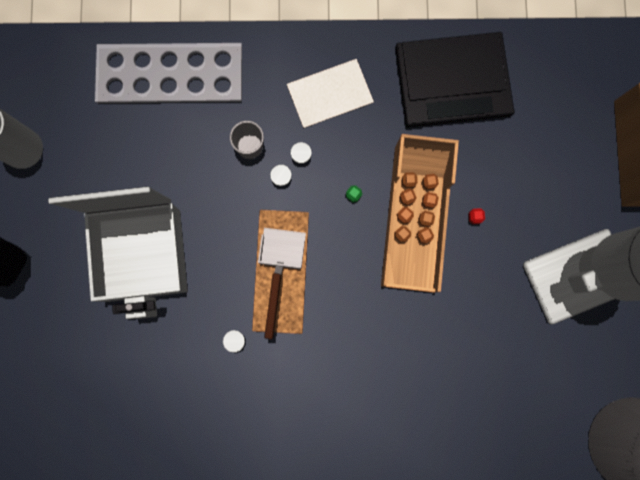

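View pics/scene0.png

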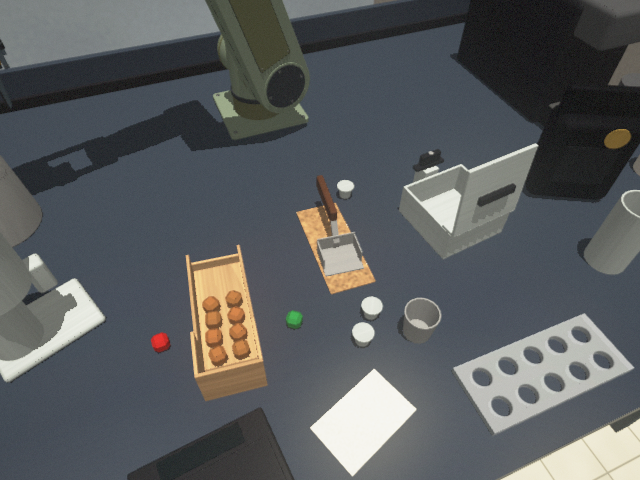

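The eight brown lumps are in the tub at (402–431, 180–235). The green one (353,194) and the red one (477,215) lie outside the tub and are decoys. The scoop is on the mat at (283,248) and the caddy is at (135,250). Next I'll fit poses from depth.

```bash
cat >> h.py <<'E'
def cloud():
    ds={n:shot(n) for n in ['top','scene']}
    return ds,{n:pts(d) for n,d in ds.items()}
def sel(P,lo,hi): return P[np.all((P>lo)&(P<hi),-1)]
def rect(Q): 
    (c,s,a)=cv2.minAreaRect((Q[:,:2]*1000).astype(np.float32)); return np.round(c,1),np.round(s,1),round(a,2)
def pca(Q):
    c=Q[:,:2].mean(0); w,v=np.linalg.eigh(np.cov((Q[:,:2]-c).T)); d=v[:,1]; t=(Q[:,:2]-c)@d; n=(Q[:,:2]-c)@v[:,0]
    return c.round(4),d.round(4),np.degrees(np.arctan2(d[1],d[0])).round(2),t.min().round(4),t.max().round(4),n.min().round(4),n.max().round(4)
E
python3 - <<'E'
from h import *
ds,Ps=cloud()
for n,P in Ps.items():
    print(n)
    Q=sel(P,[.42,-.36,.044],[.7,-.14,.056]); print('tubwall',len(Q),rect(Q))
    Q=sel(P,[.42,-.36,.079],[.9,-.14,.09]); print('tubhi',len(Q),rect(Q))
    Q=sel(P,[.4,.1,.066],[.61,.36,.074]); print('rim',len(Q),rect(Q))
    Q=sel(P,[.4,.1,.108],[.5,.36,.118]); print('fin',len(Q),pca(Q), Q[:,2].mean())
    Q=sel(P,[.38,.1,.083],[.5,.36,.093]); print('bar',len(Q),pca(Q))
    Q=sel(P,[.54,.1,.1],[.8,.4,.3]); print('lid',len(Q),Q.min(0),Q.max(0)); A=np.c_[Q[:,:2]*0+1,Q[:,2]]
    c=Q.mean(0);u,s,v=np.linalg.svd(Q-c,full_matrices=False);print(c,v.round(3).tolist())
    Q=sel(P,[.35,-.1,.072],[.6,.1,.095]); print('handle',len(Q),pca(Q),Q[:,2].mean(),Q[:,2].max())
    Q=sel(P,[.35,-.1,.03],[.6,.1,.04]); print('panrim',len(Q),rect(Q),pca(Q))
    img=ds[n]['img'].astype(int); m=(img[...,0]>img[...,2]*1.5)&(img[...,0]>90)
    M=P[m]; M=sel(M,[.3,-.12,-.01],[.8,.12,.012]); print('mat',len(M),rect(M))
E
```

```text
top
tubwall 772 (array([ 589.6, -250.1]), array([ 99.1, 231.3]), 82.75)
tubhi 496 (array([ 693.5, -263. ]), array([99. , 76.7]), 83.18)
rim 931 (array([521.9, 240.6]), array([186.7, 152.7]), 5.57)
fin 214 (array([0.4459, 0.2322]), array([-0.0904,  0.9959]), np.float64(95.19), np.float64(-0.0224), np.float64(0.0235), np.float64(-0.0061), np.float64(0.0059)) 0.1126909956386843
bar 171 (array([0.4455, 0.2245]), array([-0.1189,  0.9929]), np.float64(96.83), np.float64(-0.0272), np.float64(0.0431), np.float64(-0.0101), np.float64(0.0123))
lid 1681 [0.59732709 0.17472953 0.10005002] [0.6282019  0.32401264 0.22466876]
[0.6091826  0.24624645 0.18131818] [[-0.115, 0.984, 0.138], [0.025, 0.142, -0.99], [-0.993, -0.111, -0.041]]
handle 571 (array([0.4457, 0.003 ]), array([-0.9912,  0.1326]), np.float64(172.38), np.float64(-0.0554), np.float64(0.0542), np.float64(-0.0075), np.float64(0.0069)) 0.08322267627654431 0.08938707630315856
panrim 220 (array([467.5,  17. ]), array([ 82.8, 222.1]), 70.49) (array([0.4924, 0.014 ]), array([-0.8654,  0.501 ]), np.float64(149.93), np.float64(-0.0916), np.floa
[... 643 characters left out ...]
loat64(0.0116))
lid 3472 [0.59389554 0.17289978 0.10004653] [0.62888943 0.32450809 0.22360602]
[0.613819   0.24290632 0.16857858] [[0.105, -0.992, -0.072], [-0.082, -0.081, 0.993], [0.991, 0.098, 0.089]]
handle 358 (array([4.488e-01, 3.000e-04]), array([-0.9915,  0.13  ]), np.float64(172.53), np.float64(-0.0503), np.float64(0.0612), np.float64(-0.0088), np.float64(0.0062)) 0.08233684821613685 0.08738404099210462
panrim 254 (array([465.3,  17.2]), array([ 82.4, 223. ]), 69.45) (array([ 0.5139, -0.0029]), array([-0.7896,  0.6136]), np.float64(142.15), np.float64(-0.0647), np.float64(0.1649), np.float64(-0.0533), np.float64(0.0343))
mat 2041 (array([506.5,  -6.9]), array([ 91.7, 221. ]), 86.37)
```

{"op": "play_rows", "data": {
  "targets": [
    [0.0238, 0.04, 0, 0, 0, -1.48],
    [0.0238, 0.04, 0, 0, 0, -1.48],
    [0.0238, 0.04, 0, 0, 0, -1.48],
    [0.0238, 0.04, 0, 0, 0, -1.48],
    [0.0238, 0.04, 0, 0, 0, -1.48],
    [0.0238, 0.04, 0, 0, 0, -1.48],
    [0.0238, 0.04, 0, 0, 0, -1.48],
    [0.0238, 0.04, 0, 0, 0, -1.48],
    [0.0238, 0.04, 0, 0, 0, -1.48],
    [0.0238, 0.04, 0, 0, 0, -1.48],
    [0.0238, 0.04, 0, 0, 0, -1.48],
    [0.0238, 0.04, 0, 0, 0, -1.48],
    [0.0238, 0.04, 0, 0, 0, -1.48],
    [0.0238, 0.04, 0, 0, 0, -1.48],
    [0, 0, 0, 0, 0, 0],
    [0, 0, 0, 0, 0, 0]
  ],
  "jaw": -1
}}

```text
time: 2.9
eef_pos: [0.4647, 0.0009, 0.2003]
tool_rot: [3.141, 0.001, -0.128]
contact_force: [-0.3, -0.4, 0.3]
finger_gap: 0.091
grasp_force: 0.0
```

Run:
```python
from h import *
d=shot('scene');P=pts(d)
Q=sel(P,[.3,-.1,.072],[.6,.06,.095]); print(pca(Q),Q[:,2].max())
d=shot('top');P=pts(d)
Q=sel(P,[.3,-.1,.072],[.6,.06,.095]); print(pca(Q),Q[:,2].max())
```

```text
(array([4.484e-01, 3.000e-04]), array([-0.9918,  0.1282]), np.float64(172.64), np.float64(-0.0503), np.float64(0.0598), np.float64(-0.0085), np.float64(0.006)) 0.08699583482056072
(array([0.4088, 0.0079]), array([-0.9898,  0.1426]), np.float64(171.8), np.float64(-0.0169), np.float64(0.0171), np.float64(-0.0074), np.float64(0.0068)) 0.08966645344285262
```

{"op": "play_rows", "data": {
  "targets": [
    [0, 0, -0.03, 0, 0, 0],
    [0, 0, -0.03, 0, 0, 0],
    [0, 0, -0.03, 0, 0, 0]
  ]
}}

```text
time: 3.3
eef_pos: [0.4643, -0.0013, 0.11]
tool_rot: [3.141, -0.001, -0.133]
contact_force: [-0.7, 0.2, -0.3]
finger_gap: 0.0913
grasp_force: 0.0
```

{"op": "play_rows", "data": {
  "targets": [
    [0, 0, -0.02, 0, 0, 0],
    [0, 0, -0.02, 0, 0, 0],
    [0, 0, 0, 0, 0, 0]
  ]
}}

```text
time: 3.6
eef_pos: [0.462, -0.0012, 0.0686]
tool_rot: [3.141, 0.006, -0.133]
contact_force: [-0.7, -0.4, 0.9]
finger_gap: 0.0912
grasp_force: 0.0
```

{"op": "play_rows", "data": {
  "targets": [
    [0, 0, 0, 0, 0, 0],
    [0, 0, 0, 0, 0, 0],
    [0, 0, 0, 0, 0, 0],
    [0, 0, 0, 0, 0, 0],
    [0, 0, 0, 0, 0, 0],
    [0, 0, 0, 0, 0, 0],
    [0, 0, 0, 0, 0, 0],
    [0, 0, 0, 0, 0, 0]
  ],
  "jaw": 1,
  "grip_force": 60
}}

```text
time: 4.4
eef_pos: [0.4647, 0.0003, 0.0705]
tool_rot: [3.142, 0.0, -0.131]
contact_force: [-1.2, 0.8, -0.2]
finger_gap: 0.0303
grasp_force: 0.0
```

{"op": "play_rows", "data": {
  "targets": [
    [0, 0, 0.02, 0, 0, 0],
    [0, 0, 0.03, 0, 0, 0],
    [0, 0, 0.03, 0, 0, 0],
    [0, 0, 0.02, 0, 0, 0],
    [0, 0, 0, 0, 0, 0],
    [0, 0, 0, 0, 0, 0]
  ]
}}

```text
time: 5.0
eef_pos: [0.4644, 0.0003, 0.1701]
tool_rot: [3.141, 0.0, -0.131]
contact_force: [0.9, 0.1, 0.0]
finger_gap: 0.0002
grasp_force: 0.0
```

The fingers hadn't finished closing when I lifted. I'll reopen and check that the scoop hasn't moved.

{"op": "play_rows", "data": {
  "targets": [
    [0, 0, 0.03, 0, 0, 0],
    [0, 0, 0, 0, 0, 0],
    [0, 0, 0, 0, 0, 0],
    [0, 0, 0, 0, 0, 0],
    [0, 0, 0, 0, 0, 0],
    [0, 0, 0, 0, 0, 0]
  ],
  "jaw": 0.2
}}

```text
time: 5.6
eef_pos: [0.4643, 0.0002, 0.1996]
tool_rot: [3.141, 0.002, -0.131]
contact_force: [0.4, 0.5, -1.3]
finger_gap: 0.0362
grasp_force: 0.0
```

Run:
```python
from h import *
d=shot('scene');P=pts(d)
Q=sel(P,[.3,-.1,.072],[.6,.06,.095]); print(pca(Q),Q[:,2].max())
d=shot('top');P=pts(d)
Q=sel(P,[.3,-.1,.072],[.6,.06,.095]); print(pca(Q),Q[:,2].max())
print(sensors.state()['finger_gap'])
```

```text
(array([4.487e-01, 3.000e-04]), array([-0.9914,  0.1312]), np.float64(172.46), np.float64(-0.0501), np.float64(0.0597), np.float64(-0.0089), np.float64(0.0062)) 0.08729521883724756
(array([0.4088, 0.0079]), array([-0.9896,  0.144 ]), np.float64(171.72), np.float64(-0.017), np.float64(0.0171), np.float64(-0.0074), np.float64(0.0066)) 0.08863977461359185
0.03642098712776569
```

{"op": "play_rows", "data": {
  "targets": [
    [0, 0, -0.03, 0, 0, 0],
    [0, 0, -0.03, 0, 0, 0],
    [0, 0, -0.03, 0, 0, 0],
    [0, 0, -0.02, 0, 0, 0],
    [0, -0.001, -0.02, 0, 0, 0],
    [0, 0, 0, 0, 0, 0]
  ]
}}

```text
time: 6.3
eef_pos: [0.4625, -0.0008, 0.0682]
tool_rot: [3.141, 0.006, -0.131]
contact_force: [-0.7, -0.2, 0.3]
finger_gap: 0.036
grasp_force: 0.0
```

{"op": "play_rows", "data": {
  "targets": [
    [0, 0, 0, 0, 0, 0],
    [0, 0, 0, 0, 0, 0],
    [0, 0, 0, 0, 0, 0],
    [0, 0, 0, 0, 0, 0],
    [0, 0, 0, 0, 0, 0],
    [0, 0, 0, 0, 0, 0],
    [0, 0, 0, 0, 0, 0],
    [0, 0, 0, 0, 0, 0]
  ],
  "jaw": 1,
  "grip_force": 60
}}

```text
time: 7.1
eef_pos: [0.4646, -0.0007, 0.0706]
tool_rot: [3.142, 0.0, -0.131]
contact_force: [-0.8, -0.3, 2.3]
finger_gap: 0.0002
grasp_force: 1.2
```

Run:
```python
from h import *
d=shot('scene');im=d['img'][130:300,240:440]
cv2.imwrite('pics/s1.png',cv2.resize(cv2.cvtColor(im,cv2.COLOR_RGB2BGR),None,fx=4,fy=3.5,interpolation=cv2.INTER_CUBIC))
print(sensors.state())
print(sel(pts(d),[.3,-.1,.072],[.6,.06,.095]).mean(0))
```

```text
{'time': 7.15, 'q': array([-2.62823982e-02,  2.79427503e-01,  1.99616376e+00, -3.96191531e-05,
        8.66175462e-01,  1.67537669e+00]), 'qd': array([ 8.81553019e-05, -1.26066016e-04,  1.74920608e-03,  4.48811919e-04,
        6.13148778e-04,  1.36691044e-03]), 'joint_torque': array([-1.10889261e-01, -3.27496469e+01, -1.79489511e+01, -2.99181626e-02,
       -4.00608145e-01,  2.00662784e-03]), 'eef_pos': array([ 0.46462329, -0.0007208 ,  0.07062322]), 'tool_rot': array([ 3.14154447e+00,  1.69972318e-04, -1.30837100e-01]), 'contact_force': array([-0.44478238,  0.36415491,  2.12154623]), 'moment': array([0.03937944, 0.10578709, 0.01563315]), 'grasp_force': 1.296945665962994, 'finger_gap': 0.0006381478242635937}
[ 0.47157132 -0.00413821  0.08285299]
```

View pics/s1.png

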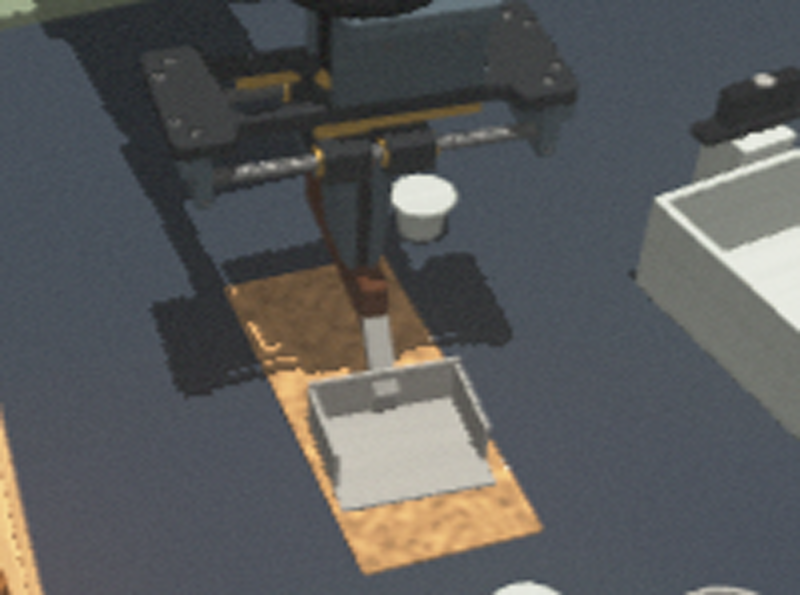

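Run:
```python
from h import *
for n in ['scene','top']:
    d=shot(n);P=pts(d);im=d['img'].astype(int)
    m=(im[...,0]>im[...,2]*1.6)&(im[...,0]>35)
    Q=sel(P[m],[.36,-.08,.045],[.6,.06,.1])
    print(n,len(Q)); 
    for a in np.arange(.38,.52,.01):
        q=Q[(Q[:,0]>=a)&(Q[:,0]<a+.01)]
        if len(q): print(round(a,3),len(q),q[:,1].min().round(4),q[:,1].max().round(4),q[:,2].min().round(3),q[:,2].max().round(3))
    dk=(im.max(-1)<110)&~m
    F=sel(P[dk],[.42,-.08,.045],[.52,.06,.13])
    for a in np.arange(.045,.13,.01):
        q=F[(F[:,2]>=a)&(F[:,2]<a+.01)]
        if len(q): print('z',round(a,3),len(q),q.min(0).round(4),q.max(0).round(4))
```

```text
scene 67
0.39 1 0.0018 0.0018 0.07 0.07
0.4 2 -0.0002 0.0043 0.079 0.084
0.45 2 -0.0059 -0.0054 0.059 0.063
0.46 2 -0.0079 -0.0064 0.056 0.067
0.47 3 -0.0092 -0.0088 0.058 0.078
0.48 12 -0.0104 0.0021 0.059 0.085
0.49 45 -0.0111 0.0026 0.059 0.086
z 0.045 2 [ 0.4957 -0.0106  0.0496] [ 0.4958 -0.0105  0.0526]
z 0.055 30 [ 0.4216 -0.0108  0.0556] [0.4985 0.0015 0.0647]
z 0.065 51 [ 0.4216 -0.0114  0.0651] [0.4979 0.0008 0.0747]
z 0.075 31 [ 0.4209 -0.011   0.0752] [0.4976 0.0042 0.0847]
z 0.085 50 [ 0.4462 -0.0133  0.085 ] [0.4912 0.0034 0.095 ]
z 0.095 51 [ 0.4496 -0.0141  0.0957] [0.4821 0.0055 0.105 ]
z 0.105 56 [ 0.444  -0.0153  0.1053] [0.483 0.005 0.115]
z 0.115 57 [ 0.4475 -0.0167  0.115 ] [0.4831 0.0058 0.1249]
z 0.125 31 [ 0.4576 -0.0168  0.125 ] [0.4821 0.0063 0.1296]
top 15
0.4 6 0.0012 0.0153 0.057 0.082
0.41 5 -0.0004 0.0137 0.062 0.084
0.42 4 -0.001 0.0137 0.062 0.078
z 0.075 19 [0.4215 0.     0.0805] [0.4249 0.0117 0.0846]
z 0.085 5 [0.4232 0.0015 0.0852] [0.4249 0.0097 0.0873]
```

Run:
```python
from h import *
d=shot('scene');P=pts(d)
print(arm.tips_ahead, [a for a in dir(arm) if a[0]!='_'], sensors.state()['grasp_force'],sensors.state()['finger_gap'])
for p in [(.4805,-.003,.0536),(.4805,-.003,.07),(.4805,-.003,.085),(.4805,-.003,.12),(.5,-.005,.084),(.5,-.005,.054)]:
    u,v=pix(d,np.array(p)); print(p,round(u,1),round(v,1))
for v in range(195,222,2): print(v,[(u,*P[v,u].round(3)) for u in (322,326,329,332,335,338)])
im=d['img'][170:230,290:370]
cv2.imwrite('pics/s2.png',cv2.resize(cv2.cvtColor(im,cv2.COLOR_RGB2BGR),None,fx=10,fy=10,interpolation=cv2.INTER_NEAREST))
```

```text
0.017 ['MotionError', 'job_done', 'tips_ahead'] 1.6633112356066704 0.0003007682268980992
(0.4805, -0.003, 0.0536) 330.5 217.2
(0.4805, -0.003, 0.07) 330.7 211.3
(0.4805, -0.003, 0.085) 330.9 205.8
(0.4805, -0.003, 0.12) 331.4 192.4
(0.5, -0.005, 0.084) 334.0 213.4
(0.5, -0.005, 0.054) 333.6 224.2
195 [(322, np.float64(0.456), np.float64(-0.011), np.float64(0.094)), (326, np.float64(0.481), np.float64(-0.014), np.float64(0.117)), (329, np.float64(0.479), np.float64(-0.007), np.float64(0.113)), (332, np.float64(0.479), np.float64(-0.001), np.float64(0.111)), (335, np.float64(0.482), np.float64(0.004), np.float64(0.112)), (338, np.float64(0.38), np.float64(0.06), np.float64(0.001))]
197 [(322, np.float64(0.439), np.float64(-0.004), np.float64(0.071)), (326, np.float64(0.478), np.float64(-0.012), np.float64(0.109)), (329, np.float64(0.477), np.float64(-0.006), np.float64(0.106)), (332, np.float64(0.48), np.float64(-0.001), np.float64(0.107)), (335, np.float64(0.481), np.float64(0.005), np.float64(0.106)), (338, np.float64(0.384), np.float64(0.058), np.float64(-0.0))]
199 [(322, np.float6
[... 3963 characters left out ...]
oat64(0.439), np.float64(0.006), np.float64(0.004)), (329, np.float64(0.491), np.float64(-0.011), np.float64(0.062)), (332, np.float64(0.495), np.float64(-0.006), np.float64(0.064)), (335, np.float64(0.498), np.float64(-0.001), np.float64(0.065)), (338, np.float64(0.448), np.float64(0.029), np.float64(0.004))]
221 [(322, np.float64(0.442), np.float64(-0.004), np.float64(0.005)), (326, np.float64(0.443), np.float64(0.004), np.float64(0.003)), (329, np.float64(0.45), np.float64(0.008), np.float64(0.008)), (332, np.float64(0.497), np.float64(-0.007), np.float64(0.061)), (335, np.float64(0.5), np.float64(-0.002), np.float64(0.061)), (338, np.float64(0.451), np.float64(0.028), np.float64(0.001))]
```

View pics/s2.png

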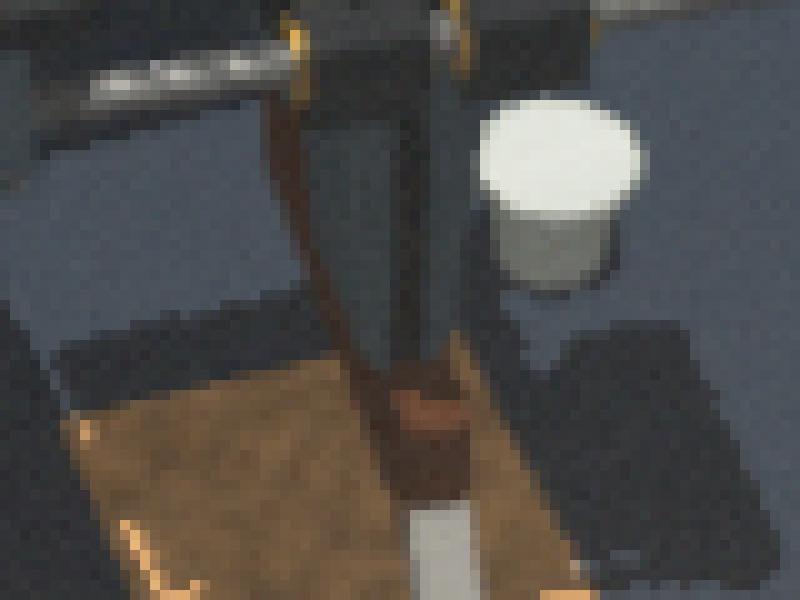

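{"op": "play_rows", "data": {
  "targets": [
    [0, 0, 0.03, 0, 0, 0],
    [0, 0, 0.03, 0, 0, 0],
    [0, 0, 0.03, 0, 0, 0],
    [0, 0, 0, 0, 0, 0],
    [0, 0, 0, 0, 0, 0],
    [0, 0, 0, 0, 0, 0]
  ],
  "jaw": 0.2
}}

```text
time: 7.9
eef_pos: [0.4638, -0.0008, 0.1592]
tool_rot: [3.141, 0.003, -0.131]
contact_force: [-0.1, 0.0, 0.3]
finger_gap: 0.0363
grasp_force: 0.0
```

Run:
```python
from h import *
d=shot('scene','s3full.png');P=pts(d);im=d['img'].astype(int)
print(sensors.state()['eef_pos'],sensors.state()['finger_gap'])
Q=P[(P[...,2]>.09)&(P[...,2]<.25)&(P[...,0]>.42)&(P[...,0]<.5)&(P[...,1]>-.1)&(P[...,1]<.09)]
for a in np.arange(.09,.25,.01):
    q=Q[(Q[:,2]>=a)&(Q[:,2]<a+.01)]
    if len(q): print(round(a,3),len(q),q[:,:2].min(0).round(3),q[:,:2].max(0).round(3))
im=d['img'][90:250,250:420]
cv2.imwrite('pics/s3.png',cv2.resize(cv2.cvtColor(im,cv2.COLOR_RGB2BGR),None,fx=3.5,fy=3.5,interpolation=cv2.INTER_NEAREST))
```

```text
[ 0.4637496  -0.00077043  0.15910696] 0.0366637269288885
0.17 42 [ 0.449 -0.031] [0.483 0.021]
0.18 92 [ 0.441 -0.032] [0.484 0.023]
0.19 86 [ 0.445 -0.033] [0.484 0.023]
0.2 101 [ 0.442 -0.034] [0.484 0.025]
0.21 101 [ 0.445 -0.034] [0.484 0.025]
0.22 123 [ 0.449 -0.035] [0.485 0.026]
0.23 83 [ 0.45  -0.037] [0.485 0.027]
0.24 40 [ 0.443 -0.047] [0.487 0.023]
```

View pics/s3.png

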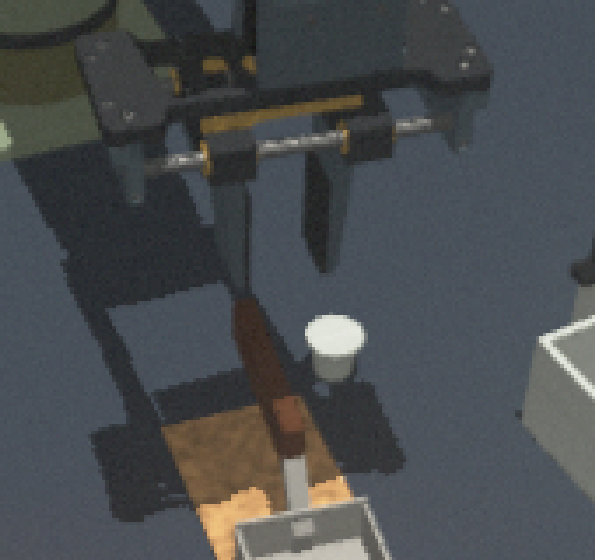

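The fingertips show at z≈0.173 while the TCP reads 0.159. The tips should read 17 mm below the TCP, so the gripper really stands about 31 mm higher than reported, and the fingers closed just above the handle. I'll correct for that offset and check the handle pose first.

Run:
```python
from h import *
for n in ['scene','top']:
    d=shot(n);P=pts(d)
    Q=sel(P,[.3,-.1,.072],[.6,.06,.095]); print(n,pca(Q),Q[:,2].mean())
    Q=sel(P,[.3,-.1,.165],[.6,.06,.2]);print('fing',Q.min(0),Q.max(0)) if len(Q) else 0
```

```text
scene (array([4.483e-01, 3.000e-04]), array([-0.9914,  0.1312]), np.float64(172.46), np.float64(-0.0508), np.float64(0.0589), np.float64(-0.0087), np.float64(0.0062)) 0.08250234944280295
fing [ 0.44232827 -0.03287459  0.17333398] [0.48381042 0.02389378 0.19987364]
top (array([0.4088, 0.0079]), array([-0.9896,  0.144 ]), np.float64(171.72), np.float64(-0.0169), np.float64(0.017), np.float64(-0.0076), np.float64(0.0068)) 0.0831458374887205
```

{"op": "play_rows", "data": {
  "targets": [
    [0, 0, -0.03, 0, 0, 0],
    [0, 0, -0.03, 0, 0, 0],
    [0, 0, -0.03, 0, 0, 0],
    [0, 0, -0.02, 0, 0, 0],
    [0, 0, -0.01, 0, 0, 0],
    [0, 0, 0, 0, 0, 0]
  ]
}}

```text
time: 8.65
eef_pos: [0.4636, -0.0007, 0.0391]
tool_rot: [3.141, 0.004, -0.131]
contact_force: [0.0, -0.9, 0.1]
finger_gap: 0.0362
grasp_force: 0.0
```

{"op": "play_rows", "data": {
  "targets": [
    [0, 0, 0, 0, 0, 0],
    [0, 0, 0, 0, 0, 0],
    [0, 0, 0, 0, 0, 0],
    [0, 0, 0, 0, 0, 0],
    [0, 0, 0, 0, 0, 0],
    [0, 0, 0, 0, 0, 0],
    [0, 0, 0, 0, 0, 0],
    [0, 0, 0, 0, 0, 0]
  ],
  "jaw": 1,
  "grip_force": 60
}}

```text
time: 9.45
eef_pos: [0.4655, -0.0007, 0.0414]
tool_rot: [-3.141, -0.002, -0.131]
contact_force: [-1.4, 0.4, 6.0]
finger_gap: 0.0132
grasp_force: 59.9
```

{"op": "play_rows", "data": {
  "targets": [
    [0, 0, 0.01, 0, 0, 0],
    [0, 0, 0.025, 0, 0, 0],
    [0, 0, 0.03, 0, 0, 0],
    [0, 0, 0.03, 0, 0, 0],
    [0, 0, 0.02, 0, 0, 0],
    [0, 0, 0, 0, 0, 0],
    [0, 0, 0, 0, 0, 0]
  ]
}}

```text
time: 10.15
eef_pos: [0.4641, -0.0008, 0.1551]
tool_rot: [3.141, 0.001, -0.131]
contact_force: [-0.2, -0.6, -1.6]
finger_gap: 0.0138
grasp_force: 59.9
```

```bash
cat >> h.py <<'E'
def tubfit():
    print('eef',sensors.state()['eef_pos'].round(4),sensors.state()['tool_rot'].round(3))
E
python3 - <<'E'
from h import *
s=sensors.state();print(s['eef_pos'],s['tool_rot'],s['contact_force'],s['moment'])
e=s['eef_pos']
for n in ['scene','top']:
    d=shot(n,'g_'+n+'.png');P=pts(d)
    Q=sel(P,[.50,-.1,.09],[.65,.08,.2]); 
    L=Q[Q[:,0]>.52]
    print(n,len(Q),rect(L),'z',np.percentile(Q[:,2],[2,50,98]).round(4))
    # pan floor plane: low points
    F=L[L[:,2]<np.percentile(L[:,2],50)]
    A=np.c_[F[:,0]-e[0],F[:,1]-e[1],np.ones(len(F))]; 
    for _ in range(4):
        c=np.linalg.lstsq(A,F[:,2],rcond=None)[0]; r=A@c-F[:,2]; k=abs(r)<.004; A,F=A[k],F[k]
    print('plane',c.round(4),len(F),rect(F))
# tub fit
    W=sel(P,[.42,-.36,.045],[.66,-.14,.055]);
    print(rect(W))
    W=sel(P,[.45,-.36,.0],[.8,-.1,.09]);W=W[(W[:,2]>.02)]
    print('near',rect(W))
E
```

```text
[ 0.46405598 -0.00080133  0.1551039 ] [ 3.14135004e+00  8.26982902e-04 -1.30863713e-01] [-0.23382469 -0.57003133 -1.59133124] [ 0.06863266  0.12088673 -0.02909788]
scene 1979 (array([547.3, -13.4]), array([77.1, 63.3]), 83.39) z [0.1182 0.1214 0.1596]
plane [-0.0047  0.0027  0.12  ] 640 (array([548.6, -14.7]), array([76.7, 61.4]), 85.62)
(array([ 568. , -248.1]), array([ 97.9, 196.5]), 82.78)
near (array([ 632.3, -243.8]), array([232.3, 335.4]), 89.97)
top 797 (array([556.4, -13.5]), array([76. , 49.4]), 82.3) z [0.1152 0.1191 0.1466]
plane [-0.0097  0.0011  0.1186] 396 (array([558.1, -13.7]), array([76. , 45.9]), 82.3)
(array([ 569.5, -247.5]), array([ 99.3, 190.8]), 82.91)
near (array([ 634.2, -243.2]), array([331.6, 233. ]), 0.19)
```

{"op": "play_rows", "data": {
  "targets": [
    [-0.0053, -0.0381, 0, 0, 0, 0],
    [-0.0053, -0.0381, 0, 0, 0, 0],
    [-0.0053, -0.0381, 0, 0, 0, 0],
    [-0.0053, -0.0381, 0, 0, 0, 0],
    [-0.0053, -0.0381, 0, 0, 0, 0],
    [-0.0053, -0.0381, 0, 0.2, 1.5, 0],
    [0, 0, 0, 0, 0, 0],
    [0, 0, -0.03, 0, 0, 0],
    [0, 0, -0.03, 0, 0, 0],
    [0, 0, -0.02, 0, 0, 0],
    [0, 0, -0.01, 0, 0, 0],
    [0, 0, 0, 0, 0, 0],
    [0, 0, 0, 0, 0, 0]
  ]
}}

```text
time: 11.55
eef_pos: [0.4334, -0.2293, 0.0658]
tool_rot: [3.141, 0.026, -0.13]
contact_force: [0.0, 0.9, -1.2]
finger_gap: 0.0139
grasp_force: 59.9
```

Run:
```python
from h import *
print(sensors.state()['eef_pos'],sensors.state()['tool_rot'])
d=shot('scene');P=pts(d)
im=d['img'][200:400,130:330]
cv2.imwrite('pics/t1.png',cv2.resize(cv2.cvtColor(im,cv2.COLOR_RGB2BGR),None,fx=3,fy=3,interpolation=cv2.INTER_NEAREST))
```

```text
[ 0.43340927 -0.22925226  0.06578874] [ 3.14143096  0.02586984 -0.13049505]
```

View pics/t1.png

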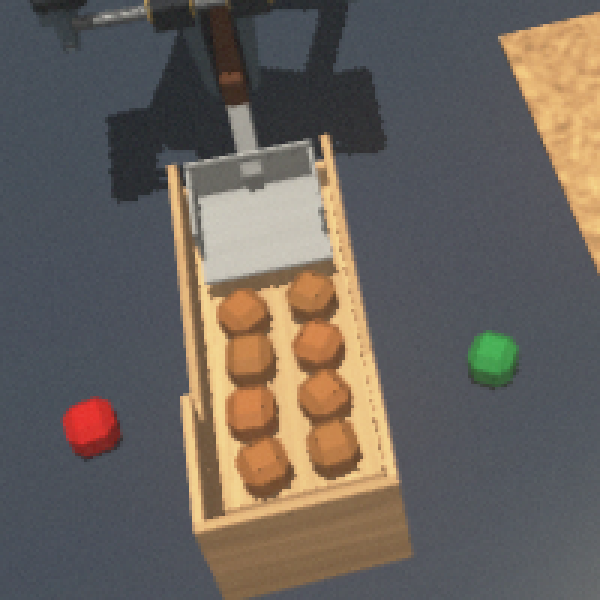

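The pan sits centred between the walls, with the lip just short of the eight lumps. Now lowering it to the floor.

{"op": "play_rows", "data": {
  "targets": [
    [0, 0, -0.01, 0, 0, 0],
    [0, 0, -0.005, 0, 0, 0],
    [0, 0, 0, 0, 0, 0],
    [0, 0, 0, 0, 0, 0]
  ]
}}

```text
time: 12.0
eef_pos: [0.4329, -0.2293, 0.0504]
tool_rot: [-3.142, 0.027, -0.131]
contact_force: [0.1, 0.5, -2.2]
finger_gap: 0.0138
grasp_force: 59.9
```

{"op": "play_rows", "data": {
  "targets": [
    [0, 0, -0.002, 0, 0, 0],
    [0, 0, 0, 0, 0, 0],
    [0, 0, 0, 0, 0, 0]
  ]
}}

```text
time: 12.3
eef_pos: [0.433, -0.2294, 0.0485]
tool_rot: [3.141, 0.026, -0.131]
contact_force: [-0.7, 0.2, -2.1]
finger_gap: 0.0137
grasp_force: 59.9
```

{"op": "play_rows", "data": {
  "targets": [
    [0, 0, -0.002, 0, 0, 0],
    [0, 0, 0, 0, 0, 0],
    [0, 0, 0, 0, 0, 0]
  ]
}}

```text
time: 12.6
eef_pos: [0.4332, -0.2295, 0.0466]
tool_rot: [3.141, 0.026, -0.131]
contact_force: [0.3, -0.3, -1.1]
finger_gap: 0.0135
grasp_force: 60.0
```

{"op": "play_rows", "data": {
  "targets": [
    [0, 0, -0.0015, 0, 0, 0],
    [0, 0, 0, 0, 0, 0],
    [0, 0, 0, 0, 0, 0]
  ]
}}

```text
time: 12.9
eef_pos: [0.4328, -0.2294, 0.0459]
tool_rot: [3.141, 0.026, -0.13]
contact_force: [-4.2, 1.1, 6.1]
finger_gap: 0.0138
grasp_force: 60.0
```

{"op": "play_rows", "data": {
  "targets": [
    [0, 0, 0.001, 0, 0, 0],
    [0.0089, -0.0011, 0, 0, 0, 0],
    [0.0089, -0.0011, 0, 0, 0, 0],
    [0.0089, -0.0011, 0, 0, 0, 0],
    [0.0089, -0.0011, 0, 0, 0, 0],
    [0.0089, -0.0011, 0, 0, 0, 0],
    [0.0089, -0.0011, 0, 0, 0, 0]
  ]
}}

```text
time: 13.6
eef_pos: [0.4854, -0.2357, 0.0464]
tool_rot: [-3.141, 0.03, -0.131]
contact_force: [-6.0, 0.8, 7.3]
finger_gap: 0.0141
grasp_force: 60.0
```

{"op": "play_rows", "data": {
  "targets": [
    [0.0089, -0.0011, 0, 0, 0, 0],
    [0.0089, -0.0011, 0, 0, 0, 0],
    [0.0089, -0.0011, 0, 0, 0, 0]
  ]
}}

```text
time: 13.9
eef_pos: [0.5113, -0.2388, 0.0465]
tool_rot: [-3.141, 0.031, -0.13]
contact_force: [-9.5, 2.0, 11.2]
finger_gap: 0.0136
grasp_force: 60.0
```

```bash
cat >> h.py <<'E'
T0=np.array([.562,-.247]);tx=np.array([.992,-.125]);ty=np.array([.125,.992])
def lumps(d,P):
    im=d['img'].astype(int)
    hsv=cv2.cvtColor(d['img'],cv2.COLOR_RGB2HSV)
    out=[]
    for b in finder.boxes_of('scene' ,'lump0'): 
        c,r=b['at']; p=P[int(r),int(c)]; q=p[:2]-T0
        out.append((round(b['conf'],2),round(c),round(r),(1000*np.array([q@tx,q@ty,p[2]])).round().astype(int).tolist()))
    return out
E
python3 - <<'E'
from h import *
print(sensors.state()['eef_pos'],sensors.state()['tool_rot'],sensors.state()['contact_force'])
d=shot('scene');P=pts(d)
for l in lumps(d,P): print(l)
E
```

```text
[ 0.51134952 -0.23884696  0.04646884] [-3.1411766   0.03143289 -0.13041221] [-9.49221511  2.00377385 11.18616549]
(0.77, 212, 319, [46, -19, 35])
(0.77, 207, 351, [101, -34, 37])
(0.74, 227, 352, [108, -3, 31])
(0.74, 160, 342, [59, -107, 25])
(0.7, 244, 353, [119, 21, 32])
(0.56, 244, 324, [66, 30, 35])
(0.55, 294, 320, [77, 114, 26])
(0.51, 209, 336, [76, -27, 34])
(0.51, 215, 360, [124, -22, 43])
(0.47, 236, 339, [91, 15, 34])
```

{"op": "play_rows", "data": {
  "targets": [
    [0, 0, 0.001, 0, 0, 0],
    [0.0089, -0.0011, 0, 0, 0, 0],
    [0.0089, -0.0011, 0, 0, 0, 0]
  ]
}}

```text
time: 14.3
eef_pos: [0.5256, -0.24, 0.0473]
tool_rot: [-3.14, 0.039, -0.13]
contact_force: [-7.3, 2.1, 7.5]
finger_gap: 0.0135
grasp_force: 60.0
```

{"op": "play_rows", "data": {
  "targets": [
    [0.0089, -0.0011, 0, 0, 0, 0],
    [0.0089, -0.0011, 0, 0, 0, 0],
    [0, 0, 0, 0, 0, 0]
  ]
}}

```text
time: 14.6
eef_pos: [0.5503, -0.2439, 0.0464]
tool_rot: [3.141, 0.025, -0.131]
contact_force: [-0.1, -0.8, -2.0]
finger_gap: 0.0137
grasp_force: 60.0
```

Run:
```python
from h import *
print(sensors.state()['eef_pos'],sensors.state()['tool_rot'],sensors.state()['contact_force'])
d=shot('scene');P=pts(d)
for l in lumps(d,P): print(l)
im=d['img'][200:400,130:330]
cv2.imwrite('pics/t2.png',cv2.resize(cv2.cvtColor(im,cv2.COLOR_RGB2BGR),None,fx=3,fy=3,interpolation=cv2.INTER_NEAREST))
```

```text
[ 0.55031658 -0.24390854  0.04639876] [ 3.14134182  0.02513049 -0.1305233 ] [-0.06451779 -0.77896789 -2.01333689]
(0.73, 159, 341, [59, -109, 27])
(0.68, 209, 356, [112, -31, 35])
(0.67, 241, 337, [92, 23, 39])
(0.63, 227, 358, [121, -6, 34])
(0.57, 216, 323, [57, -14, 39])
(0.57, 233, 349, [123, 7, 60])
(0.54, 209, 360, [127, -31, 52])
(0.52, 246, 350, [117, 27, 36])
(0.5, 215, 344, [95, -19, 38])
(0.47, 293, 320, [77, 112, 26])
(0.31, 490, 189, [-10, 487, 161])
```

View pics/t2.png

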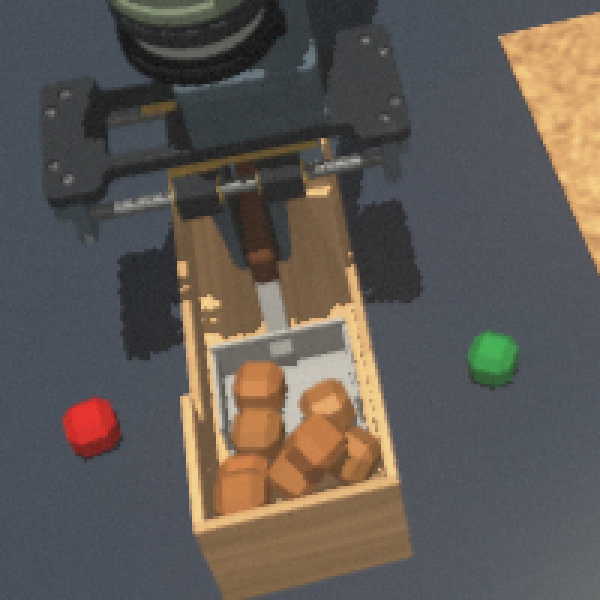

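The lip is at the foot of the ramp. Several lumps are in the pan and the rest are crowded against the ramp. Now I'll follow the ramp up with the nose rising.

{"op": "play_rows", "data": {
  "targets": [
    [0.007, -0.0009, 0.0005, 0, 0, 0],
    [0.005, -0.0006, 0.0005, 0, 0, 0],
    [0.0015, -0.0002, 0, -0.26, -1.98, 0],
    [0.0015, -0.0002, 0, -0.26, -1.98, 0],
    [0.0015, -0.0002, 0, -0.26, -1.98, 0],
    [0.0015, -0.0002, 0, -0.26, -1.98, 0],
    [0, 0, 0, 0, 0, 0],
    [0, 0, 0, 0, 0, 0]
  ]
}}

```text
time: 15.5
eef_pos: [0.5667, -0.246, 0.048]
tool_rot: [-3.142, -0.112, -0.131]
contact_force: [-1.1, -0.5, -3.1]
finger_gap: 0.0132
grasp_force: 60.0
```

Run:
```python
from h import *
s=sensors.state();print(s['eef_pos'],s['tool_rot'],s['contact_force'])
d=shot('scene');P=pts(d)
for l in lumps(d,P): print(l)
q=P-np.array([*T0,0]); X=q[...,:2]@tx; Y=q[...,:2]@ty
im=d['img'].astype(int); gray=(abs(im[...,0]-im[...,2])<25)&(im.max(-1)>60)
m=gray&(abs(Y)<.043)&(X>0)&(X<.16)&(P[...,2]>.005)
for a in np.arange(0,.16,.01):
    k=m&(X>=a)&(X<a+.01)
    if k.sum(): print(round(a,2),k.sum(),np.percentile(P[...,2][k],[5,50,95]).round(3))
im=d['img'][250:410,150:310]
cv2.imwrite('pics/t3.png',cv2.resize(cv2.cvtColor(im,cv2.COLOR_RGB2BGR),None,fx=3.7,fy=3.7,interpolation=cv2.INTER_NEAREST))
```

```text
[ 0.56666733 -0.24598272  0.04799726] [-3.14150468 -0.11226522 -0.13094028] [-1.06501675 -0.49597264 -3.09588672]
(0.83, 213, 345, [102, -23, 50])
(0.8, 161, 342, [58, -107, 24])
(0.71, 220, 331, [79, -8, 48])
(0.69, 224, 353, [122, -6, 52])
(0.67, 239, 356, [137, 16, 62])
(0.65, 246, 344, [114, 27, 50])
(0.63, 210, 365, [144, -27, 69])
(0.61, 235, 331, [82, 16, 45])
(0.56, 209, 359, [125, -29, 53])
(0.48, 295, 320, [76, 114, 24])
0.0 3317 [0.204 0.334 0.424]
0.01 1940 [0.092 0.242 0.419]
0.02 397 [0.156 0.167 0.405]
0.03 49 [0.062 0.067 0.072]
0.04 64 [0.052 0.058 0.064]
0.05 360 [0.024 0.043 0.051]
0.06 57 [0.019 0.024 0.049]
0.07 63 [0.02  0.022 0.05 ]
0.08 128 [0.021 0.023 0.05 ]
0.09 67 [0.022 0.024 0.052]
0.1 29 [0.024 0.042 0.053]
0.12 2 [0.027 0.028 0.029]
```

View pics/t3.png

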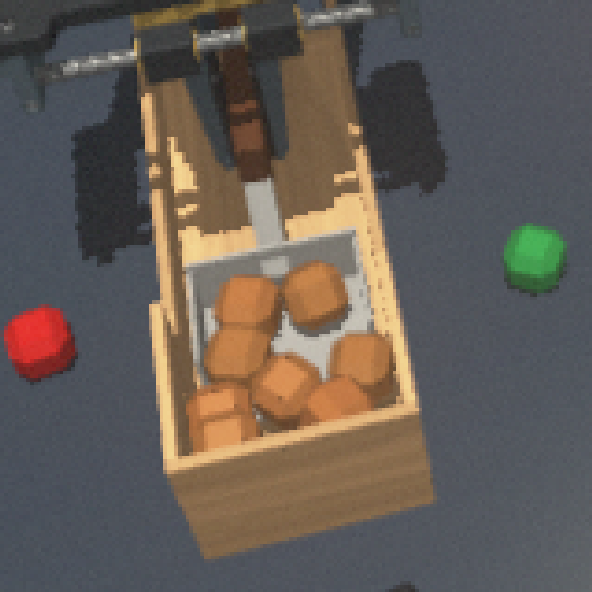

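{"op": "play_rows", "data": {
  "targets": [
    [0.0017, -0.0002, -0.0047, -0.24, -1.84, 0],
    [0.0017, -0.0002, -0.0047, -0.24, -1.84, 0],
    [0.0017, -0.0002, -0.0047, -0.24, -1.84, 0],
    [0, 0, 0, 0, 0, 0]
  ]
}}

```text
time: 16.0
eef_pos: [0.5705, -0.246, 0.0328]
tool_rot: [-3.14, -0.207, -0.131]
contact_force: [-0.8, 0.7, -1.8]
finger_gap: 0.0136
grasp_force: 60.0
```

{"op": "play_rows", "data": {
  "targets": [
    [0.0018, -0.0002, -0.0021, -0.26, -1.98, 0],
    [0.0018, -0.0002, -0.0021, -0.26, -1.98, 0],
    [0, 0, 0, 0, 0, 0]
  ]
}}

```text
time: 16.3
eef_pos: [0.5742, -0.2464, 0.0289]
tool_rot: [-3.14, -0.277, -0.131]
contact_force: [-1.5, -0.2, -3.3]
finger_gap: 0.0134
grasp_force: 60.0
```

{"op": "play_rows", "data": {
  "targets": [
    [0.0026, -0.0006, -0.0018, -0.27, -2.03, 0],
    [0.0026, -0.0006, -0.0018, -0.27, -2.03, 0],
    [0, 0, 0, 0, 0, 0]
  ]
}}

```text
time: 16.6
eef_pos: [0.5795, -0.2476, 0.0253]
tool_rot: [-3.14, -0.348, -0.131]
contact_force: [-2.1, 0.8, -3.5]
finger_gap: 0.0135
grasp_force: 60.0
```

{"op": "play_rows", "data": {
  "targets": [
    [0.0027, -0.0004, -0.0021, -0.26, -1.98, 0],
    [0.0027, -0.0004, -0.0021, -0.26, -1.98, 0],
    [0, 0, 0, 0, 0, 0]
  ]
}}

```text
time: 16.9
eef_pos: [0.584, -0.2478, 0.0222]
tool_rot: [-3.139, -0.418, -0.131]
contact_force: [-12.3, 2.4, 7.5]
finger_gap: 0.0139
grasp_force: 60.0
```

```bash
cat >> h.py <<'E'
def look(fn,r0,r1,c0,c1,f):
    s=sensors.state();print(s['eef_pos'].round(4),s['tool_rot'].round(3),s['contact_force'].round(1))
    d=shot('scene');P=pts(d)
    for l in lumps(d,P): print(l)
    q=P-np.array([*T0,0]); X=q[...,:2]@tx; Y=q[...,:2]@ty
    im=d['img'].astype(int); gray=(abs(im[...,0]-im[...,2])<25)&(im.max(-1)>60)
    m=gray&(abs(Y)<.043)&(X>.03)&(X<.16)&(P[...,2]>.005)
    for a in np.arange(0.03,.16,.01):
        k=m&(X>=a)&(X<a+.01)
        if k.sum(): print(round(a,2),k.sum(),np.percentile(P[...,2][k],[5,50,95]).round(3))
    cv2.imwrite('pics/'+fn,cv2.resize(cv2.cvtColor(d['img'][r0:r1,c0:c1],cv2.COLOR_RGB2BGR),None,fx=f,fy=f,interpolation=cv2.INTER_NEAREST))
E
python3 -c "
from h import *
look('t4.png',230,400,150,320,3.4)"
```

```text
[ 0.584  -0.2478  0.0222] [-3.139 -0.418 -0.131] [-12.3   2.4   7.5]
(0.8, 158, 342, [62, -110, 29])
(0.76, 237, 357, [144, 12, 73])
(0.75, 238, 340, [97, 16, 38])
(0.72, 222, 339, [89, -7, 39])
(0.6, 245, 350, [126, 25, 58])
(0.58, 209, 361, [145, -27, 86])
(0.51, 214, 349, [109, -21, 48])
(0.5, 222, 358, [133, -10, 58])
(0.49, 295, 320, [77, 114, 24])
0.03 5 [0.013 0.043 0.058]
0.04 43 [0.047 0.05  0.052]
0.05 48 [0.04  0.044 0.048]
0.06 103 [0.033 0.037 0.04 ]
0.07 280 [0.015 0.03  0.037]
0.08 38 [0.01  0.016 0.041]
0.09 49 [0.013 0.016 0.045]
0.1 20 [0.017 0.043 0.05 ]
0.11 13 [0.044 0.051 0.053]
```

View pics/t4.png

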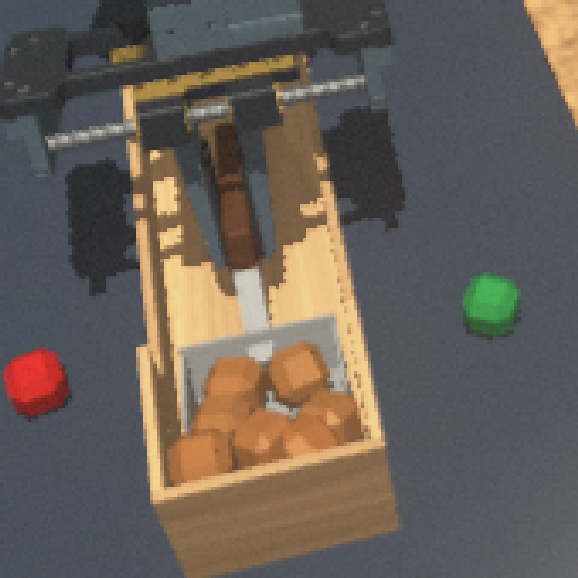

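{"op": "play_rows", "data": {
  "targets": [
    [0, 0, 0.005, -0.26, -1.98, 0],
    [0, 0, 0.006, -0.26, -1.98, 0],
    [0, 0, 0.008, -0.26, -1.98, 0],
    [0, 0, 0.01, 0, 0, 0],
    [0, 0, 0.01, 0, 0, 0],
    [0, 0, 0, 0, 0, 0]
  ]
}}

```text
time: 17.6
eef_pos: [0.5887, -0.2504, 0.0639]
tool_rot: [3.139, -0.531, -0.129]
contact_force: [0.3, -1.1, -2.0]
finger_gap: 0.0139
grasp_force: 60.0
```

```bash
python3 -c "
from h import *
look('t5.png',230,400,150,320,3.4)"
```

```text
[ 0.5887 -0.2504  0.0639] [ 3.139 -0.531 -0.129] [ 0.3 -1.1 -2. ]
(0.95, 208, 381, [184, -29, 99])
(0.8, 233, 359, [165, 8, 111])
(0.77, 294, 320, [76, 113, 28])
(0.7, 158, 340, [54, -110, 25])
(0.62, 201, 351, [145, -32, 115])
(0.62, 238, 337, [134, 21, 110])
(0.62, 216, 313, [67, -7, 84])
(0.6, 218, 325, [91, -6, 85])
(0.59, 223, 342, [137, 0, 113])
(0.57, 205, 337, [117, -26, 102])
(0.5, 230, 327, [102, 11, 89])
0.03 30 [0.084 0.088 0.096]
0.04 35 [0.093 0.095 0.098]
0.05 57 [0.087 0.091 0.094]
0.06 52 [0.083 0.086 0.089]
0.07 328 [0.072 0.08  0.086]
0.08 67 [0.059 0.069 0.088]
0.09 30 [0.061 0.081 0.095]
0.1 18 [0.087 0.098 0.101]
0.11 24 [0.097 0.102 0.105]
0.13 5 [0.083 0.085 0.086]
0.14 22 [0.086 0.088 0.089]
```

View pics/t5.png

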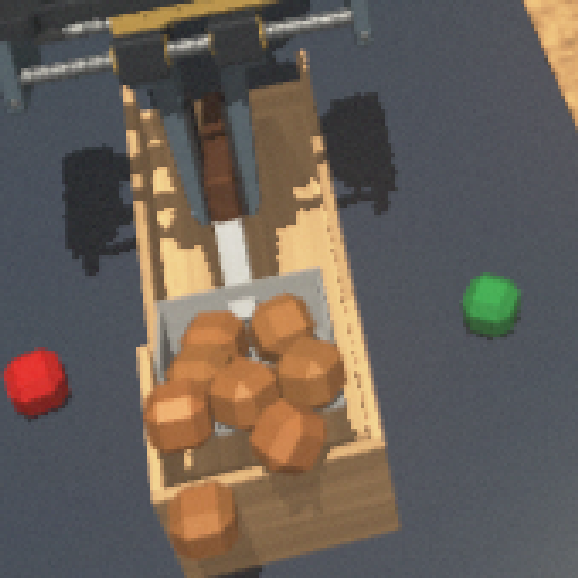

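{"op": "play_rows", "data": {
  "targets": [
    [0, 0, 0, 0, 0, 0],
    [0, 0, 0, 0, 0, 0]
  ]
}}

```text
time: 17.9
eef_pos: [0.5859, -0.2488, 0.0604]
tool_rot: [-3.141, -0.525, -0.131]
contact_force: [-0.6, 0.2, -3.1]
finger_gap: 0.0136
grasp_force: 60.0
```

```bash
python3 -c "
from h import *
look('t6.png',200,460,120,380,2.3)
d=shot('top');P=pts(d)
for b in finder.boxes_of('top','lump0'):
    c,r=b['at'];p=P[int(r),int(c)];print('top',round(b['conf'],2),round(c),round(r),p.round(3))
"
```

```text
[ 0.5859 -0.2488  0.0604] [-3.141 -0.525 -0.131] [-0.6  0.2 -3.1]
(0.92, 202, 352, [143, -32, 108])
(0.82, 159, 340, [56, -109, 28])
(0.7, 207, 337, [115, -23, 98])
(0.7, 294, 321, [77, 112, 25])
(0.68, 235, 353, [158, 12, 112])
(0.66, 217, 325, [88, -8, 84])
(0.63, 222, 342, [136, -2, 110])
(0.58, 217, 408, [194, -31, 29])
(0.56, 234, 324, [94, 18, 85])
(0.56, 238, 335, [127, 21, 104])
0.03 7 [0.081 0.085 0.103]
0.04 51 [0.088 0.091 0.094]
0.05 53 [0.082 0.086 0.088]
0.06 113 [0.077 0.08  0.083]
0.07 289 [0.066 0.075 0.082]
0.08 49 [0.055 0.061 0.087]
0.09 24 [0.057 0.086 0.093]
0.1 16 [0.079 0.094 0.099]
0.11 18 [0.093 0.097 0.1  ]
0.13 15 [0.081 0.082 0.084]
0.14 10 [0.082 0.084 0.086]
top 0.79 476 214 [ 0.607 -0.356  0.024]
top 0.77 431 156 [ 0.692 -0.265  0.104]
top 0.73 423 138 [ 0.72  -0.251  0.113]
top 0.65 441 167 [ 0.674 -0.281  0.104]
top 0.63 412 157 [ 0.692 -0.233  0.105]
top 0.62 438 132 [ 0.754 -0.294  0.033]
top 0.61 447 152 [ 0.698 -0.29   0.106]
top 0.6 353 194 [ 0.644 -0.139  0.023]
top 0.52 415 179 [ 0.658 -0.239  0.085]
top 0.49 432 182 [ 0.653 -0.269  0.086]
```

View pics/t6.png

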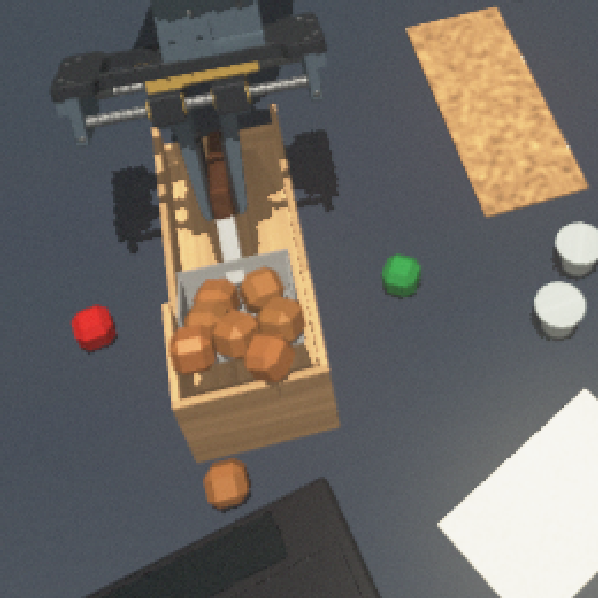

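Seven lumps are in the pan. One popped over the backboard and now lies on the table at (217,408) in the scene view, about world (0.75, −0.29). I'll deliver these seven first, lifting gently and tilting further nose-up.

{"op": "play_rows", "data": {
  "targets": [
    [0, 0, 0.004, 0, 0, 0],
    [0, 0, 0.008, 0, 0, 0],
    [0, 0, 0.01, 0, 0, 0],
    [0, 0, 0.01, -0.1, -0.99, 0],
    [0.0006, -0.0001, 0.008, -0.1, -0.99, 0],
    [0.0006, -0.0001, 0.008, -0.1, -0.99, 0],
    [0.0006, -0.0001, 0.008, -0.1, -0.99, 0],
    [0.0006, -0.0001, 0.006, -0.1, -0.99, 0],
    [0.0006, -0.0001, 0.004, -0.1, -0.99, 0],
    [0.0006, -0.0001, 0.002, -0.1, -0.99, 0],
    [0.0006, -0.0001, 0, -0.1, -0.99, 0],
    [0, 0, 0, 0, 0, 0],
    [0, 0, 0, 0, 0, 0]
  ]
}}

```text
time: 19.4
eef_pos: [0.59, -0.2498, 0.1291]
tool_rot: [-3.137, -0.665, -0.134]
contact_force: [-0.7, 0.5, -2.8]
finger_gap: 0.0139
grasp_force: 60.0
```

```bash
python3 -c "
from h import *
look('t7.png',200,460,120,380,2.3)
d=shot('top');P=pts(d)
B=P[20:135,395:520].reshape(-1,3);B=B[~np.isnan(B[:,0])]
print('scale heights',np.histogram(B[:,2],bins=np.arange(-.01,.12,.01)))
S=B[(B[:,2]>.012)&(B[:,0]>.745)]
S=sel(P,[.74,-.5,.012],[1.1,-.1,.06]); print(rect(S[S[:,0]>.78]),S[:,2].mean())
for y in np.arange(-.42,-.18,.02):
    k=S[(abs(S[:,1]-y)<.006)]
    k=k[(k[:,0]>.765)]
    print(round(y,2),k[:,0].min().round(3) if len(k) else None)
"
```

```text
[ 0.59   -0.2498  0.1291] [-3.137 -0.665 -0.134] [-0.7  0.5 -2.8]
(0.91, 219, 411, [200, -27, 28])
(0.64, 212, 314, [137, -4, 191])
(0.63, 189, 322, [143, -33, 190])
(0.61, 224, 296, [95, 13, 166])
(0.6, 232, 308, [135, 22, 188])
(0.57, 493, 189, [-10, 494, 160])
(0.52, 208, 295, [85, -9, 162])
(0.49, 160, 340, [57, -106, 26])
(0.4, 246, 309, [35, 38, 30])
0.03 15 [0.15  0.155 0.166]
0.04 57 [0.159 0.163 0.165]
0.05 55 [0.156 0.158 0.161]
0.06 92 [0.154 0.156 0.157]
0.07 322 [0.145 0.152 0.157]
0.08 40 [0.138 0.149 0.166]
0.09 25 [0.158 0.168 0.173]
0.1 19 [0.168 0.175 0.18 ]
0.11 14 [0.177 0.179 0.183]
0.13 68 [0.162 0.167 0.169]
0.14 24 [0.167 0.168 0.169]
scale heights (array([2247, 2727,  797, 8008,  481,    0,    0,    0,    0,    8,    0,
          0]), array([-0.01,  0.  ,  0.01,  0.02,  0.03,  0.04,  0.05,  0.06,  0.07,
        0.08,  0.09,  0.1 ,  0.11]))
(array([ 861.2, -330.7]), array([161.6, 201.8]), 5.63) 0.02505231450605651
-0.42 0.79
-0.4 0.788
-0.38 0.785
-0.36 0.783
-0.34 0.782
-0.32 0.78
-0.3 0.766
-0.28 0.775
-0.26 0.774
-0.24 0.773
-0.22 0.901
-0.2 None
```

View pics/t7.png

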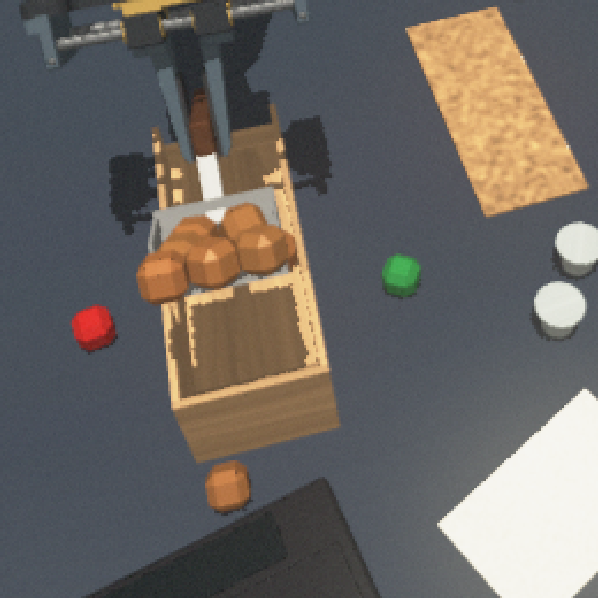

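{"op": "play_rows", "data": {
  "targets": [
    [0, 0, 0.003, 0, 0, 0],
    [-0.0019, 0.005, 0.005, 0.13, 0.99, 0],
    [-0.0038, 0.01, 0.006, 0.13, 0.99, 0.6],
    [-0.0058, 0.015, 0.006, 0.13, 0.99, 0.7],
    [-0.0077, 0.02, 0.006, 0.12, 0.99, 0.7],
    [-0.0097, 0.0253, 0.005, 0.12, 0.99, 0.7],
    [-0.0097, 0.0253, 0, 0.11, 0.99, 0.7],
    [-0.0097, 0.0253, 0, 0, 0, 0.7],
    [-0.0097, 0.0253, 0, 0, 0, 0.7],
    [-0.0097, 0.0253, 0, 0, 0, 0.7],
    [-0.0097, 0.0253, 0, 0, 0, 0.7],
    [-0.0097, 0.0253, 0, 0, 0, 0.7],
    [-0.0097, 0.0253, 0, 0, 0, 0.7]
  ]
}}

```text
time: 20.85
eef_pos: [0.4926, 0.0036, 0.1601]
tool_rot: [-3.134, -0.56, -0.003]
contact_force: [-0.5, 0.4, -3.3]
finger_gap: 0.0137
grasp_force: 60.0
```

{"op": "play_rows", "data": {
  "targets": [
    [-0.0097, 0.0253, 0, 0, 0, 0.7],
    [-0.0097, 0.0253, 0, 0, 0, 0.7],
    [-0.0097, 0.0253, 0, 0, 0, 0.7],
    [-0.0097, 0.0253, 0, 0, 0, 0.7],
    [-0.0097, 0.0253, 0, 0, 0, 0.7],
    [-0.0097, 0.0253, 0, 0, 0, 0.7],
    [-0.0097, 0.0253, 0, 0, 0, 0.7],
    [-0.0077, 0.02, 0, 0, 0, 0.6],
    [-0.0058, 0.015, 0, 0, 0, 0],
    [-0.0038, 0.01, 0, 0, 0, 0],
    [-0.0019, 0.005, 0, 0, 0, 0],
    [0, 0, 0, 0, 0, 0],
    [0, 0, 0, 0, 0, 0]
  ]
}}

```text
time: 22.15
eef_pos: [0.4116, 0.2215, 0.167]
tool_rot: [-3.125, -0.544, 0.099]
contact_force: [-0.1, 0.3, -2.1]
finger_gap: 0.0135
grasp_force: 60.0
```

Run:
```python
from h import *
s=sensors.state();print(s['eef_pos'].round(4),s['tool_rot'].round(3),s['contact_force'].round(1),s['q'].round(2))
for n in ['scene','top']:
    d=shot(n,'c1_%s.png'%n);P=pts(d)
    C0=np.array([.54,.242]);a=np.radians(5.4);cx=np.array([np.cos(a),np.sin(a)]);cy=np.array([-np.sin(a),np.cos(a)])
    for b in finder.boxes_of(n,'lump0'):
        c,r=b['at'];p=P[int(r),int(c)];q=p[:2]-C0;print(n,round(b['conf'],2),round(c),round(r),(1000*np.array([q@cx,q@cy,p[2]])).round())
im=cv2.imread('pics/c1_scene.png')[20:260,340:580]; cv2.imwrite('pics/c1.png',cv2.resize(im,None,fx=2.4,fy=2.4))
```

```text
[0.4116 0.2215 0.167 ] [-3.125 -0.544  0.099] [-0.1  0.3 -2.1] [ 0.67 -0.03  2.23 -0.55  0.53  2.56]
scene 0.83 241 309 [  17. -468.   31.]
scene 0.79 457 137 [-20. -23. 212.]
scene 0.79 162 340 [  10. -604.   27.]
scene 0.66 469 134 [-25.   7. 207.]
scene 0.62 218 409 [ 162. -559.   29.]
scene 0.6 442 146 [-16. -59. 208.]
scene 0.59 451 126 [-68.   4. 195.]
scene 0.59 293 321 [  75. -398.   23.]
scene 0.37 445 134 [-40. -33. 208.]
top 0.91 107 282 [-59.   7. 196.]
top 0.82 136 249 [-17. -45. 215.]
top 0.72 115 254 [-21. -15. 215.]
top 0.71 130 279 [-58. -27. 195.]
top 0.67 97 259 [-24.  12. 215.]
top 0.65 353 192 [  70. -389.   28.]
top 0.62 475 215 [   7. -601.   26.]
top 0.6 131 267 [-40. -33. 205.]
top 0.52 401 221 [  11. -468.   33.]
```

View pics/c1.png

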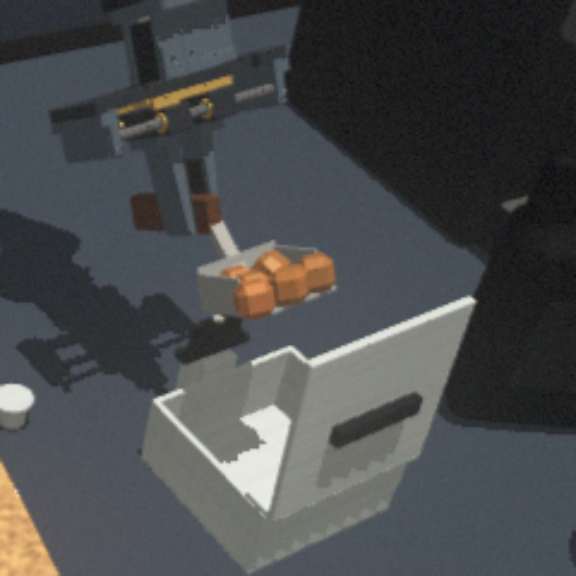

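Six lumps are in the pan over the caddy. One fell back into the tub at top view (401,221), and one is behind the tub. I'll shift slightly in +y and tip the load out.

{"op": "play_rows", "data": {
  "targets": [
    [0, 0.004, 0, 0, 0, 0],
    [0, 0.006, 0, 0, 0, 0],
    [0, 0.004, 0, 0, 0, 0],
    [0, 0, 0, 0, 0, 0],
    [0.0041, 0.0004, 0.0025, -0.49, 5.04, 0],
    [0.0041, 0.0004, 0.0025, -0.49, 5.04, 0],
    [0.0041, 0.0004, 0.0025, -0.49, 5.04, 0],
    [0.0041, 0.0004, 0.0025, -0.49, 5.04, 0],
    [0.0041, 0.0004, 0.0025, -0.49, 5.04, 0],
    [0.0041, 0.0004, 0.0025, -0.49, 5.04, 0],
    [0.0041, 0.0004, 0.0025, -0.49, 5.04, 0],
    [0.0041, 0.0004, 0.0025, -0.49, 5.04, 0]
  ]
}}

```text
time: 23.55
eef_pos: [0.4472, 0.2369, 0.1899]
tool_rot: [-3.117, 0.17, 0.103]
contact_force: [-0.0, -0.7, -2.9]
finger_gap: 0.0136
grasp_force: 60.0
```

{"op": "play_rows", "data": {
  "targets": [
    [0.0041, 0.0004, 0.0025, -0.49, 5.04, 0],
    [0.0041, 0.0004, 0.0025, -0.49, 5.04, 0],
    [0.0041, 0.0004, 0.0025, -0.49, 5.04, 0],
    [0.0041, 0.0004, 0.0025, -0.49, 5.04, 0],
    [0.0041, 0.0004, 0.0025, -0.49, 5.04, 0],
    [0.0041, 0.0004, 0.0025, -0.49, 5.04, 0],
    [0.0041, 0.0004, 0.0025, -0.49, 5.04, 0],
    [0, 0, 0, 0, 0, 0],
    [0, 0, 0, 0, 0, 0],
    [0, 0, 0, 0, 0, 0]
  ]
}}

```text
time: 24.55
eef_pos: [0.4748, 0.2398, 0.2077]
tool_rot: [-3.112, 0.784, 0.106]
contact_force: [-1.3, -0.2, -1.0]
finger_gap: 0.0133
grasp_force: 60.0
```

```bash
cat >> h.py <<'E'
C0=np.array([.54,.242]);_a=np.radians(5.4);cx=np.array([np.cos(_a),np.sin(_a)]);cy=np.array([-np.sin(_a),np.cos(_a)])
def clook(fn=None):
    s=sensors.state();print(s['eef_pos'].round(4),s['tool_rot'].round(3),s['contact_force'].round(1),s['q'].round(2))
    for n in ['scene','top']:
        d=shot(n,(fn+'_%s.png'%n) if fn else None);P=pts(d)
        for b in finder.boxes_of(n,'lump0'):
            c,r=b['at'];p=P[int(r),int(c)];q=p[:2]-C0;t=p[:2]-T0;print(n,round(b['conf'],2),round(c),round(r),'caddy',(1000*np.array([q@cx,q@cy,p[2]])).round(),'tub',(1000*np.array([t@tx,t@ty])).round())
E
python3 -c "
from h import *
clook('c2')"
```

```text
[0.4748 0.2398 0.2077] [-3.112  0.784  0.106] [-1.3 -0.2 -1. ] [0.33 0.68 1.18 0.21 2.04 1.82]
scene 0.91 216 411 caddy [ 162. -564.   27.] tub [198. -33.]
scene 0.85 159 342 caddy [   9. -607.   24.] tub [  58. -108.]
scene 0.71 293 320 caddy [  75. -396.   26.] tub [ 77. 112.]
scene 0.66 448 223 caddy [ 19. -27.  29.] tub [-59. 460.]
scene 0.5 238 309 caddy [  15. -471.   33.] tub [34. 26.]
scene 0.5 451 190 caddy [-53.  39.  30.] tub [-143.  509.]
top 0.7 352 194 caddy [  69. -385.   29.] tub [ 68. 121.]
top 0.69 400 221 caddy [  10. -466.   28.] tub [28. 29.]
top 0.65 475 214 caddy [   9. -599.   26.] tub [  56. -101.]
top 0.59 150 242 caddy [ 18. -21.  34.] tub [-61. 465.]
top 0.57 155 226 caddy [ 47. -32.  25.] tub [-31. 461.]
top 0.48 168 263 caddy [-21. -50.  35.] tub [-92. 429.]
top 0.24 148 306 caddy [-95. -26.  89.] tub [-170.  437.]
```

{"op": "play_rows", "data": {
  "targets": [
    [-0.004, 0, 0.008, 0.49, -5.0, 0],
    [-0.006, 0, 0.006, 0.49, -5.0, 0],
    [-0.006, 0, 0.004, 0.49, -5.0, 0],
    [-0.006, 0, 0.004, 0.49, -5.0, 0],
    [-0.006, 0, 0.004, 0.49, -5.0, 0],
    [-0.006, 0, 0.004, 0.49, -5.0, 0],
    [-0.006, 0, 0.002, 0.49, -5.0, 0],
    [-0.006, 0, 0, 0.49, -5.0, 0],
    [0, 0, 0, 0.2, -3.5, 0],
    [0, -0.02, 0, 0, 0, -1],
    [0, -0.039, 0, 0, 0, -1],
    [0, -0.039, 0, 0, 0, -1],
    [0, -0.039, 0, 0, 0, -1],
    [0, -0.039, 0, 0, 0, -1],
    [0, -0.039, 0, 0, 0, -1],
    [0, 0, 0, 0, 0, 0]
  ]
}}

```text
time: 26.35
eef_pos: [0.4278, 0.0211, 0.2396]
tool_rot: [-3.122, 0.024, -0.007]
contact_force: [0.2, 0.1, -2.0]
finger_gap: 0.0137
grasp_force: 60.0
```

```bash
python3 -c "
from h import *
clook('c3')
im=cv2.imread('pics/c3_top.png')[100:340,40:500]; cv2.imwrite('pics/c3.png',cv2.resize(im,None,fx=1.7,fy=1.7))"
```

```text
[0.4278 0.0211 0.2396] [-3.122  0.024 -0.007] [ 0.2  0.1 -2. ] [0.01 0.07 1.78 0.02 1.31 1.58]
scene 0.9 221 408 caddy [ 162. -555.   28.] tub [196. -24.]
scene 0.77 238 308 caddy [  11. -471.   31.] tub [30. 25.]
scene 0.7 451 222 caddy [ 21. -22.  31.] tub [-58. 466.]
scene 0.68 450 191 caddy [-54.  36.  28.] tub [-144.  505.]
scene 0.63 160 340 caddy [  10. -605.   27.] tub [  58. -106.]
scene 0.56 454 200 caddy [-31.  32.  23.] tub [-120.  507.]
top 0.77 152 223 caddy [ 53. -27.  32.] tub [-25. 468.]
top 0.76 126 221 caddy [59. 16. 36.] tub [-29. 511.]
top 0.74 473 214 caddy [  10. -597.   22.] tub [ 57. -98.]
top 0.68 400 218 caddy [  15. -465.   29.] tub [33. 32.]
top 0.65 116 289 caddy [-57.  44.  34.] tub [-148.  513.]
top 0.61 118 269 caddy [-22.  36.  34.] tub [-113.  513.]
top 0.55 150 243 caddy [ 18. -23.  32.] tub [-61. 464.]
top 0.47 352 194 caddy [  68. -386.   23.] tub [ 68. 121.]
top 0.35 131 304 caddy [-91.  -4. 116.] tub [-171.  459.]
```

View pics/c3.png

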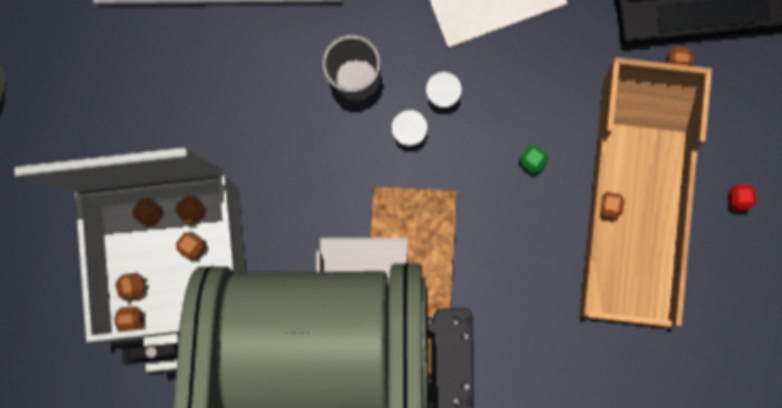

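Five lumps show in the caddy; the sixth was seen at (168,263) before the arm hid it. Next is the lump in the tub.

{"op": "play_rows", "data": {
  "targets": [
    [0.0007, -0.0353, 0, -0.16, 0, -1.02],
    [0.0007, -0.0353, 0, -0.16, 0, -1.02],
    [0.0007, -0.0353, 0, -0.16, 0, -1.02],
    [0.0007, -0.0353, 0, -0.16, 0, -1.02],
    [0.0007, -0.0353, 0, -0.16, 0, -1.02],
    [0.0007, -0.0353, 0, -0.16, 0, -1.02],
    [0.0007, -0.0353, 0, -0.16, 0, -1.02],
    [0, 0, -0.03, 0, 0, 0],
    [0, 0, -0.04, 0, 0, 0],
    [0, 0, -0.04, 0, 0, 0],
    [0, 0, -0.03, 0, 0, 0],
    [0, 0, 0, 0, 0, 0],
    [0, 0, 0, 0, 0, 0]
  ]
}}

```text
time: 27.85
eef_pos: [0.4346, -0.2216, 0.0996]
tool_rot: [-3.139, 0.023, -0.125]
contact_force: [0.6, 0.2, -2.2]
finger_gap: 0.014
grasp_force: 60.0
```

```bash
cat >> h.py <<'E'
def tlook():
    s=sensors.state();e=s['eef_pos'];t=e[:2]-T0;print(e.round(4),s['tool_rot'].round(3),s['contact_force'].round(1),'C tub',(1000*np.array([t@tx,t@ty,e[2]])).round(1))
    d=shot('scene');P=pts(d)
    for l in lumps(d,P):
        if l[3][0]>-100 and abs(l[3][1])<60: print(l)
    q=P-np.array([*T0,0]); X=q[...,:2]@tx; Y=q[...,:2]@ty
    hsv=cv2.cvtColor(d['img'],cv2.COLOR_RGB2HSV)
    m=(hsv[...,1]<70)&(hsv[...,2]>70)&(abs(Y)<.05)&(X>e[0]*0+t@tx+.045)&(X<t@tx+.15)&(P[...,2]<.2)&(P[...,2]>.004)
    if m.sum():
        for a in np.arange(t@tx+.04,t@tx+.15,.01):
            k=m&(X>=a)&(X<a+.01)
            if k.sum()>3: print('x%.0f n%d'%(a*1000,k.sum()),'z',(1000*np.percentile(P[...,2][k],[5,50,95])).round(),'y',(1000*np.percentile(Y[k],[2,98])).round())
E
python3 -c "
from h import *
tlook()"
```

```text
[ 0.4346 -0.2216  0.0996] [-3.139  0.023 -0.125] [ 0.6  0.2 -2.2] C tub [-129.6    9.3   99.6]
(0.64, 218, 409, [195, -28, 29])
(0.64, 224, 338, [69, -8, 7])
(0.59, 239, 309, [36, 28, 32])
x-90 n491 z [62. 78. 94.] y [-27.  42.]
x-80 n259 z [60. 63. 91.] y [-29.  43.]
x-70 n206 z [60. 62. 89.] y [-29.  44.]
x-60 n219 z [ 7. 61. 87.] y [-29.  44.]
x-50 n211 z [59. 61. 86.] y [-29.  43.]
x-40 n238 z [58. 60. 85.] y [-29.  45.]
x-30 n211 z [58. 59. 61.] y [-29.  44.]
x-20 n60 z [57. 59. 60.] y [-28.  44.]
```

{"op": "play_rows", "data": {
  "targets": [
    [0, -0.004, 0, 0, 0, -0.35],
    [0, 0, -0.02, 0, 0, 0],
    [0, 0, -0.02, 0, 0, 0],
    [0, 0, -0.011, 0, 0, 0],
    [0, 0, 0, 0, 0, 0],
    [0, 0, 0, 0, 0, 0]
  ]
}}

```text
time: 28.55
eef_pos: [0.4345, -0.2268, 0.0488]
tool_rot: [-3.14, 0.022, -0.133]
contact_force: [0.1, -0.6, -1.7]
finger_gap: 0.0135
grasp_force: 60.0
```

{"op": "play_rows", "data": {
  "targets": [
    [0, 0, -0.0015, 0, 0, 0],
    [0, 0, 0, 0, 0, 0],
    [0, 0, 0, 0, 0, 0]
  ]
}}

```text
time: 28.85
eef_pos: [0.4343, -0.2266, 0.047]
tool_rot: [-3.14, 0.022, -0.133]
contact_force: [0.0, 0.2, -0.9]
finger_gap: 0.0137
grasp_force: 60.0
```

{"op": "play_rows", "data": {
  "targets": [
    [0.0099, -0.0013, 0, 0, 0, 0],
    [0.0099, -0.0013, 0, 0, 0, 0],
    [0.0099, -0.0013, 0, 0, 0, 0],
    [0.0099, -0.0013, 0, 0, 0, 0],
    [0.0099, -0.0013, 0, 0, 0, 0],
    [0.0099, -0.0013, 0, 0, 0, 0],
    [0.0099, -0.0013, 0, 0, 0, 0],
    [0.0099, -0.0013, 0, 0, 0, 0],
    [0.0099, -0.0013, 0, 0, 0, 0],
    [0, 0, 0, 0, 0, 0]
  ]
}}

```text
time: 29.85
eef_pos: [0.5254, -0.2386, 0.0466]
tool_rot: [-3.14, 0.02, -0.133]
contact_force: [1.3, -1.1, 0.6]
finger_gap: 0.0134
grasp_force: 60.0
```

```bash
python3 -c "
from h import *
tlook()"
```

```text
[ 0.5254 -0.2386  0.0466] [-3.14   0.02  -0.133] [ 1.3 -1.1  0.6] C tub [-37.3   3.8  46.6]
(0.91, 220, 410, [197, -27, 30])
(0.84, 244, 338, [92, 27, 31])
(0.65, 222, 314, [24, -5, 10])
x3 n337 z [10. 25. 42.] y [-33.  35.]
x13 n382 z [ 9. 12. 41.] y [-34.  38.]
x23 n224 z [ 8. 10. 37.] y [-34.  39.]
x33 n234 z [ 8. 10. 36.] y [-35.  38.]
x43 n244 z [ 8. 10. 36.] y [-34.  38.]
x53 n260 z [ 7. 10. 35.] y [-35.  39.]
x63 n181 z [ 7.  9. 11.] y [-35.  19.]
x73 n66 z [ 6.  9. 23.] y [-33.  22.]
```

{"op": "play_rows", "data": {
  "targets": [
    [0.0095, -0.0012, 0, 0, 0, 0],
    [0.0095, -0.0012, 0, 0, 0, 0],
    [0.0095, -0.0012, 0.0005, 0, 0, 0],
    [0.008, -0.001, 0.0005, 0, 0, 0],
    [0, 0, 0, 0, 0, 0]
  ]
}}

```text
time: 30.45
eef_pos: [0.5604, -0.2428, 0.047]
tool_rot: [-3.14, 0.023, -0.133]
contact_force: [1.1, 0.2, -0.4]
finger_gap: 0.0132
grasp_force: 60.0
```

```bash
python3 -c "
from h import *
tlook()"
```

```text
[ 0.5604 -0.2428  0.047 ] [-3.14   0.023 -0.133] [ 1.1  0.2 -0.4] C tub [-2.1  4.  47. ]
(0.8, 217, 410, [195, -30, 26])
(0.79, 247, 354, [122, 27, 31])
x38 n373 z [10. 26. 43.] y [-33.  36.]
x48 n375 z [ 9. 12. 41.] y [-34.  37.]
x58 n255 z [ 9. 11. 37.] y [-35.  39.]
x68 n261 z [ 8. 10. 35.] y [-35.  39.]
x78 n255 z [ 8. 10. 37.] y [-34.  38.]
x88 n229 z [ 7. 10. 36.] y [-35.  39.]
x98 n185 z [ 7.  9. 11.] y [-34.  17.]
x108 n69 z [ 6.  9. 11.] y [-35.  15.]
```

{"op": "play_rows", "data": {
  "targets": [
    [0.0024, -0.0003, -0.0026, -0.35, -2.63, 0],
    [0.0024, -0.0003, -0.0026, -0.35, -2.63, 0],
    [0.0024, -0.0003, -0.0026, -0.35, -2.63, 0],
    [0.0024, -0.0003, -0.0026, -0.35, -2.63, 0],
    [0.0024, -0.0003, -0.0026, -0.35, -2.63, 0],
    [0, 0, 0, 0, 0, 0]
  ]
}}

```text
time: 31.15
eef_pos: [0.5686, -0.2432, 0.0331]
tool_rot: [-3.138, -0.204, -0.134]
contact_force: [-0.5, 0.9, -1.7]
finger_gap: 0.0133
grasp_force: 60.0
```

```bash
python3 -c "
from h import *
tlook()"
```

```text
[ 0.5686 -0.2432  0.0331] [-3.138 -0.204 -0.134] [-0.5  0.9 -1.7] C tub [ 6.1  4.6 33.1]
(0.78, 218, 409, [197, -28, 30])
(0.62, 248, 352, [126, 28, 49])
x46 n87 z [33. 39. 42.] y [-34.  38.]
x56 n632 z [ 9. 23. 39.] y [-33.  37.]
x66 n222 z [ 9. 11. 37.] y [-33.  39.]
x76 n231 z [11. 13. 40.] y [-34.  39.]
x86 n242 z [13. 15. 42.] y [-35.  39.]
x96 n192 z [15. 17. 45.] y [-34.  39.]
x106 n172 z [17. 19. 21.] y [-35.  15.]
x116 n182 z [ 8. 20. 22.] y [-34.  15.]
```

{"op": "play_rows", "data": {
  "targets": [
    [0.0013, -0.0002, -0.002, -0.28, -2.08, 0],
    [0.0013, -0.0002, -0.002, -0.28, -2.08, 0],
    [0.0013, -0.0002, -0.002, -0.28, -2.08, 0],
    [0.0013, -0.0002, -0.0018, -0.28, -2.08, 0],
    [0.0013, -0.0002, -0.0002, -0.27, -1.98, 0],
    [0.0013, -0.0002, -0.0002, -0.27, -1.98, 0],
    [0.0013, -0.0002, -0.0002, -0.27, -1.98, 0],
    [0.0013, -0.0002, 0, -0.27, -1.98, 0],
    [0, 0, 0, 0, 0, 0]
  ]
}}

```text
time: 32.15
eef_pos: [0.5824, -0.2454, 0.0271]
tool_rot: [-3.138, -0.496, -0.134]
contact_force: [-2.2, 0.9, 4.3]
finger_gap: 0.0135
grasp_force: 60.0
```

```bash
python3 -c "
from h import *
tlook()"
```

```text
[ 0.5824 -0.2454  0.0271] [-3.138 -0.496 -0.134] [-2.2  0.9  4.3] C tub [20.   4.1 27.1]
(0.91, 219, 408, [194, -28, 27])
x60 n250 z [35. 42. 47.] y [-33.  38.]
x70 n501 z [19. 28. 40.] y [-33.  37.]
x80 n195 z [19. 22. 50.] y [-34.  39.]
x90 n204 z [24. 27. 56.] y [-35.  39.]
x100 n210 z [29. 32. 60.] y [-35.  39.]
x110 n260 z [ 8. 36. 55.] y [-35.  39.]
x120 n174 z [38. 41. 43.] y [-35.  38.]
x130 n135 z [43. 45. 47.] y [-34.  21.]
x160 n10 z [23. 44. 77.] y [-50.  48.]
```

{"op": "play_rows", "data": {
  "targets": [
    [0, 0, 0.005, 0, 0, 0],
    [0, 0, 0.01, 0, 0, 0],
    [0, 0, 0.015, 0, 0, 0],
    [0, 0, 0.02, 0, 0, 0],
    [0, 0, 0.02, 0, 0, 0],
    [0, 0, 0.015, 0, 0, 0],
    [0, 0, 0.005, 0, 0, 0],
    [0, 0, 0, 0, 0, 0]
  ]
}}

```text
time: 33.05
eef_pos: [0.5825, -0.2459, 0.117]
tool_rot: [-3.141, -0.496, -0.132]
contact_force: [-0.4, 0.3, -0.5]
finger_gap: 0.0136
grasp_force: 60.0
```

```bash
python3 -c "
from h import *
tlook(); clook('e1')"
```

```text
[ 0.5825 -0.2459  0.117 ] [-3.141 -0.496 -0.132] [-0.4  0.3 -0.5] C tub [ 20.2   3.6 117. ]
(0.82, 218, 411, [198, -30, 26])
(0.67, 248, 334, [86, 33, 30])
x60 n322 z [126. 132. 137.] y [-34.  37.]
x70 n615 z [109. 118. 129.] y [-34.  36.]
x80 n219 z [109. 112. 141.] y [-35.  38.]
x90 n222 z [114. 117. 145.] y [-35.  38.]
x100 n239 z [119. 121. 151.] y [-35.  38.]
x110 n273 z [124. 127. 147.] y [-36.  39.]
x120 n236 z [128. 131. 133.] y [-35.  38.]
x130 n231 z [133. 135. 137.] y [-34.  37.]
x160 n10 z [21. 44. 77.] y [-50.  48.]
[ 0.5815 -0.2454  0.1152] [-3.139 -0.493 -0.133] [-0.4 -0.6 -2.7] [-0.52  0.29  1.97  0.42  0.46  0.85]
scene 0.75 295 320 caddy [  75. -394.   26.] tub [ 76. 114.]
scene 0.64 219 410 caddy [ 162. -558.   29.] tub [197. -27.]
scene 0.49 244 336 caddy [  68. -482.   34.] tub [88. 26.]
scene 0.46 454 201 caddy [-29.  29.  26.] tub [-117.  505.]
scene 0.43 446 221 caddy [ 16. -28.  32.] tub [-61. 458.]
top 0.78 150 222 caddy [ 54. -25.  31.] tub [-25. 470.]
top 0.77 118 267 caddy [-18.  38.  32.] tub [-109.  515.]
top 0.75 126 224 caddy [56. 18. 31.] tub [-32. 512.]
top 0.61 114 287 caddy [-55.  46.  36.] tub [-147.  516.]
top 0.59 152 244 caddy [ 17. -24.  25.] tub [-61. 462.]
top 0.57 403 190 caddy [  66. -478.   33.] tub [85. 30.]
top 0.57 474 214 caddy [  11. -601.   23.] tub [  59. -101.]
top 0.49 170 267 caddy [-28. -53.  32.] tub [-99. 425.]
top 0.45 438 132 caddy [ 166. -553.   27.] tub [200. -21.]
```

{"op": "play_rows", "data": {
  "targets": [
    [-0.0094, 0.0015, 0, 0.49, 3.69, 0],
    [-0.0094, 0.0015, 0, 0.49, 3.69, 0],
    [-0.0094, 0.0015, 0, 0.49, 3.69, 0],
    [-0.0094, 0.0015, 0, 0.49, 3.69, 0],
    [-0.0094, 0.0015, 0, 0.49, 3.69, 0],
    [-0.0094, 0.0015, 0, 0.49, 3.69, 0],
    [-0.0094, 0.0015, 0, 0.49, 3.69, 0],
    [-0.0093, 0.0015, 0, 0.49, 3.69, 0],
    [0, 0, -0.02, 0, 0, 0],
    [0, 0, -0.02, 0, 0, 0],
    [0, 0, 0, 0, 0, 0]
  ]
}}

```text
time: 34.45
eef_pos: [0.5048, -0.2327, 0.0732]
tool_rot: [-3.138, 0.031, -0.133]
contact_force: [-0.5, -0.2, -3.1]
finger_gap: 0.0137
grasp_force: 60.0
```

```bash
python3 -c "
from h import *
tlook()"
```

```text
[ 0.5048 -0.2327  0.0732] [-3.138  0.031 -0.133] [-0.5 -0.2 -3.1] C tub [-58.5   7.   73.2]
(0.9, 218, 410, [196, -30, 29])
(0.83, 244, 337, [89, 28, 31])
(0.4, 220, 294, [-3, -1, 36])
x-19 n528 z [35. 51. 67.] y [-30.  39.]
x-9 n248 z [33. 35. 62.] y [-31.  42.]
x1 n232 z [32. 34. 60.] y [-31.  42.]
x11 n236 z [31. 33. 60.] y [-31.  41.]
x21 n243 z [30. 32. 59.] y [-31.  42.]
x31 n291 z [ 7. 31. 53.] y [-32.  42.]
x41 n255 z [28. 31. 33.] y [-31.  41.]
x51 n9 z [30. 31. 32.] y [-14.  37.]
```

{"op": "play_rows", "data": {
  "targets": [
    [0, 0, -0.01, -0.43, -3.27, 0],
    [0, 0, -0.01, 0, 0, 0],
    [0, 0, -0.005, 0, 0, 0],
    [0, 0, 0, 0, 0, 0],
    [0, 0, 0, 0, 0, 0]
  ]
}}

```text
time: 35.05
eef_pos: [0.5075, -0.234, 0.0514]
tool_rot: [-3.141, -0.033, -0.133]
contact_force: [-0.4, 0.0, -2.0]
finger_gap: 0.0137
grasp_force: 60.0
```

{"op": "play_rows", "data": {
  "targets": [
    [0, 0, -0.0015, 0, 0, 0],
    [0, 0, 0, 0, 0, 0],
    [0, 0, 0, 0, 0, 0]
  ]
}}

```text
time: 35.35
eef_pos: [0.5069, -0.2338, 0.0498]
tool_rot: [-3.14, -0.032, -0.133]
contact_force: [-0.1, -0.0, -1.6]
finger_gap: 0.0139
grasp_force: 60.0
```

{"op": "play_rows", "data": {
  "targets": [
    [0, 0, -0.0015, 0, 0, 0],
    [0, 0, 0, 0, 0, 0],
    [0, 0, 0, 0, 0, 0]
  ]
}}

```text
time: 35.65
eef_pos: [0.5067, -0.2338, 0.0481]
tool_rot: [-3.14, -0.032, -0.133]
contact_force: [0.0, -0.6, -1.4]
finger_gap: 0.0137
grasp_force: 60.0
```

{"op": "play_rows", "data": {
  "targets": [
    [0, 0, -0.0015, 0, 0, 0],
    [0, 0, 0, 0, 0, 0],
    [0, 0, 0, 0, 0, 0]
  ]
}}

```text
time: 35.95
eef_pos: [0.5067, -0.2338, 0.0465]
tool_rot: [-3.14, -0.032, -0.133]
contact_force: [0.4, -0.0, -1.7]
finger_gap: 0.0135
grasp_force: 60.0
```

```bash
python3 -c "
from h import *
tlook()"
```

```text
[ 0.5067 -0.2338  0.0465] [-3.14  -0.032 -0.133] [ 0.4 -0.  -1.7] C tub [-56.5   6.2  46.5]
(0.74, 245, 335, [88, 28, 33])
(0.61, 216, 409, [194, -31, 29])
(0.49, 220, 348, [88, -15, 9])
x-16 n466 z [11. 29. 44.] y [-30.  39.]
x-6 n247 z [10. 12. 40.] y [-32.  41.]
x4 n221 z [10. 12. 38.] y [-32.  41.]
x14 n225 z [10. 12. 38.] y [-32.  41.]
x24 n231 z [ 9. 11. 38.] y [-33.  41.]
x34 n247 z [ 9. 11. 36.] y [-33.  41.]
x44 n237 z [ 9. 11. 13.] y [-33.  40.]
x54 n82 z [ 6. 10. 13.] y [-31.  40.]
```

{"op": "play_rows", "data": {
  "targets": [
    [0, 0, -0.001, 0, 0, 0],
    [0.0093, -0.0012, 0, 0, 0, 0],
    [0.0093, -0.0012, 0, 0, 0, 0],
    [0.0093, -0.0012, 0, 0, 0, 0],
    [0.0093, -0.0012, 0, 0, 0, 0],
    [0.0093, -0.0012, 0, 0, 0, 0],
    [0.0083, -0.001, 0, 0, 0, 0],
    [0, 0, 0, 0, 0, 0]
  ]
}}

```text
time: 36.85
eef_pos: [0.563, -0.241, 0.0455]
tool_rot: [-3.141, -0.033, -0.132]
contact_force: [0.0, 0.2, -1.3]
finger_gap: 0.0138
grasp_force: 60.0
```

```bash
python3 -c "
from h import *
tlook()"
```

```text
[ 0.563  -0.241   0.0455] [-3.141 -0.033 -0.132] [ 0.   0.2 -1.3] C tub [ 0.3  6.  45.5]
(0.78, 220, 409, [197, -27, 29])
(0.73, 249, 353, [120, 31, 34])
x40 n462 z [11. 28. 43.] y [-31.  39.]
x50 n292 z [ 9. 11. 39.] y [-32.  41.]
x60 n254 z [ 9. 11. 37.] y [-32.  41.]
x70 n245 z [ 9. 11. 38.] y [-32.  41.]
x80 n264 z [ 9. 11. 37.] y [-32.  41.]
x90 n215 z [ 8. 11. 37.] y [-33.  41.]
x100 n179 z [ 8. 10. 12.] y [-33.  18.]
x110 n65 z [ 5. 10. 12.] y [-32.  15.]
```

{"op": "play_rows", "data": {
  "targets": [
    [0.0019, -0.0002, -0.0019, -0.26, -1.98, 0],
    [0.002, -0.0003, -0.0019, -0.26, -1.98, 0],
    [0.0019, -0.0002, -0.0019, -0.26, -1.98, 0],
    [0.0013, -0.0002, -0.0021, -0.26, -1.98, 0],
    [0.0013, -0.0002, -0.0021, -0.26, -1.98, 0],
    [0.0013, -0.0002, -0.0021, -0.26, -1.98, 0],
    [0, 0, 0, 0, 0, 0]
  ]
}}

```text
time: 37.65
eef_pos: [0.5691, -0.2415, 0.033]
tool_rot: [-3.139, -0.238, -0.134]
contact_force: [-0.0, 0.9, -1.1]
finger_gap: 0.0139
grasp_force: 60.0
```

```bash
python3 -c "
from h import *
tlook()"
```

```text
[ 0.5691 -0.2415  0.033 ] [-3.139 -0.238 -0.134] [-0.   0.9 -1.1] C tub [ 6.4  6.4 33. ]
(0.78, 218, 409, [195, -28, 28])
(0.77, 249, 353, [127, 30, 48])
x46 n185 z [29. 37. 41.] y [-32.  39.]
x56 n546 z [ 9. 19. 36.] y [-31.  39.]
x66 n227 z [ 9. 11. 38.] y [-31.  41.]
x76 n224 z [11. 14. 40.] y [-33.  41.]
x86 n243 z [13. 15. 42.] y [-32.  41.]
x96 n216 z [15. 17. 45.] y [-33.  41.]
x106 n168 z [17. 19. 22.] y [-32.  23.]
x116 n160 z [ 7. 20. 23.] y [-33.  15.]
```

{"op": "play_rows", "data": {
  "targets": [
    [0.0025, -0.0003, 0, 0, 0, 0],
    [0.0025, -0.0003, 0, 0, 0, 0],
    [0, 0, 0, 0, 0, 0],
    [0, 0, 0, 0, 0, 0]
  ]
}}

```text
time: 38.15
eef_pos: [0.5767, -0.2428, 0.0337]
tool_rot: [-3.14, -0.242, -0.133]
contact_force: [-0.1, 0.4, -2.1]
finger_gap: 0.0136
grasp_force: 60.0
```

{"op": "play_rows", "data": {
  "targets": [
    [0.0024, -0.0003, -0.0016, -0.26, -1.98, 0],
    [0.0024, -0.0003, -0.0016, -0.26, -1.98, 0],
    [0.0024, -0.0003, -0.0016, -0.26, -1.98, 0],
    [0, 0, 0, 0, 0, 0]
  ]
}}

```text
time: 38.55
eef_pos: [0.5821, -0.243, 0.028]
tool_rot: [-3.138, -0.344, -0.134]
contact_force: [0.3, 0.2, -1.9]
finger_gap: 0.0138
grasp_force: 60.0
```

```bash
python3 -c "
from h import *
tlook()"
```

```text
[ 0.5821 -0.243   0.028 ] [-3.138 -0.344 -0.134] [ 0.3  0.2 -1.9] C tub [19.5  6.5 28. ]
(0.79, 249, 354, [132, 30, 54])
(0.64, 219, 410, [199, -27, 31])
x59 n213 z [29. 37. 41.] y [-30.  40.]
x69 n532 z [10. 21. 34.] y [-31.  39.]
x79 n218 z [11. 13. 41.] y [-33.  41.]
x89 n222 z [14. 16. 42.] y [-32.  41.]
x99 n185 z [17. 19. 47.] y [-32.  41.]
x109 n181 z [20. 22. 49.] y [-33.  41.]
x119 n160 z [23. 25. 28.] y [-33.  15.]
x129 n29 z [25. 27. 29.] y [-31.  16.]
x159 n14 z [31. 77. 87.] y [-49.  48.]
```

{"op": "play_rows", "data": {
  "targets": [
    [0.0029, -0.0004, 0, -0.26, -1.98, 0],
    [0.0029, -0.0004, 0, -0.26, -1.98, 0],
    [0, 0, 0, 0, 0, 0],
    [0, 0, 0.004, 0, 0, 0],
    [0, 0, 0.008, -0.26, -1.98, 0],
    [0, 0, 0.01, -0.26, -1.98, 0],
    [0, 0, 0.01, -0.26, -1.98, 0],
    [0, 0, 0.01, -0.26, -1.98, 0],
    [0, 0, 0.01, 0, 0, 0],
    [0, 0, 0.01, 0, 0, 0],
    [0, 0, 0, 0, 0, 0]
  ]
}}

```text
time: 39.75
eef_pos: [0.5909, -0.2452, 0.0934]
tool_rot: [-3.141, -0.559, -0.131]
contact_force: [0.4, -0.2, -1.8]
finger_gap: 0.0138
grasp_force: 60.0
```

```bash
python3 -c "
from h import *
tlook()"
```

```text
[ 0.5909 -0.2452  0.0934] [-3.141 -0.559 -0.131] [ 0.4 -0.2 -1.8] C tub [28.4  5.4 93.4]
(0.94, 237, 329, [136, 23, 135])
(0.72, 217, 408, [194, -30, 28])
x68 n301 z [104. 110. 116.] y [-32.  39.]
x78 n578 z [ 87.  97. 108.] y [-32.  38.]
x88 n149 z [ 89.  93. 122.] y [-34.  40.]
x98 n148 z [ 95.  99. 129.] y [-34.  41.]
x108 n161 z [101. 104. 134.] y [-34.  40.]
x118 n151 z [106. 110. 126.] y [-34.  40.]
x128 n158 z [112. 115. 117.] y [-34.  40.]
x138 n175 z [117. 119. 121.] y [-33.  39.]
x158 n8 z [22. 45. 78.] y [-49.  48.]
```

{"op": "play_rows", "data": {
  "targets": [
    [0, 0, 0.01, -0.26, -1.98, 0],
    [0, 0, 0.01, -0.26, -1.98, 0],
    [0, 0, 0.01, -0.26, -1.98, 0],
    [0, 0, 0.01, 0, 0, 0],
    [0, 0, 0, 0, 0, 0],
    [0, 0, 0, 0, 0, 0]
  ]
}}

```text
time: 40.45
eef_pos: [0.5893, -0.2443, 0.1304]
tool_rot: [-3.139, -0.659, -0.133]
contact_force: [-0.2, 0.6, -1.3]
finger_gap: 0.0136
grasp_force: 60.0
```

```bash
python3 -c "
from h import *
tlook()"
```

```text
[ 0.5893 -0.2443  0.1304] [-3.139 -0.659 -0.133] [-0.2  0.6 -1.3] C tub [ 26.7   6.1 130.4]
(0.74, 229, 297, [100, 20, 164])
(0.58, 217, 411, [197, -31, 28])
x67 n212 z [145. 150. 155.] y [-31.  39.]
x77 n349 z [132. 140. 152.] y [-32.  38.]
x87 n129 z [133. 137. 169.] y [-33.  40.]
x97 n162 z [140. 144. 176.] y [-33.  40.]
x107 n222 z [147. 151. 179.] y [-33.  41.]
x117 n222 z [154. 158. 168.] y [-34.  41.]
x127 n198 z [161. 164. 167.] y [-32.  39.]
x137 n132 z [166. 167. 170.] y [-33.  40.]
x157 n8 z [21. 41. 75.] y [-49.  48.]
```

{"op": "play_rows", "data": {
  "targets": [
    [-0.0037, 0.01, 0.004, 0, 0, 0],
    [-0.0074, 0.02, 0.004, 0.2, 1.49, 1.1],
    [-0.0129, 0.035, 0.004, 0.18, 1.49, 1.1],
    [-0.0129, 0.035, 0.004, 0.15, 1.49, 1.1],
    [-0.0129, 0.035, 0.004, 0.12, 1.49, 1.1],
    [-0.0129, 0.035, 0.004, 0.09, 1.49, 1.1],
    [-0.0129, 0.035, 0.004, 0.06, 1.5, 1.1],
    [-0.0129, 0.035, 0.004, 0.03, 1.5, 1.1],
    [-0.0129, 0.035, 0.003, 0, 1.5, 1.1],
    [-0.0129, 0.035, 0, -0.03, 1.5, 1.1],
    [-0.0129, 0.035, 0, -0.06, 1.5, 1.1],
    [-0.0129, 0.035, 0, -0.09, 1.49, 1.1],
    [-0.0129, 0.035, 0, -0.12, 1.49, 1.1],
    [-0.0129, 0.035, 0, 0, 0, 0],
    [-0.0074, 0.02, 0, 0, 0, 0],
    [-0.0037, 0.01, 0, 0, 0, 0],
    [0, 0, 0, 0, 0, 0],
    [0, 0, 0, 0, 0, 0]
  ]
}}

```text
time: 42.35
eef_pos: [0.4119, 0.2355, 0.1653]
tool_rot: [-3.136, -0.344, 0.096]
contact_force: [0.2, -1.1, -2.3]
finger_gap: 0.0138
grasp_force: 60.0
```

```bash
python3 -c "
from h import *
clook('c5')"
```

```text
[0.4119 0.2355 0.1653] [-3.136 -0.344  0.096] [ 0.2 -1.1 -2.3] [ 0.61  0.04  2.07 -0.24  0.74  2.25]
scene 0.73 292 318 caddy [  68. -397.   22.] tub [ 70. 110.]
scene 0.68 160 341 caddy [   9. -607.   25.] tub [  58. -108.]
scene 0.54 462 198 caddy [ 71. -72. 164.] tub [  2. 427.]
scene 0.49 454 138 caddy [-58.  11. 175.] tub [-142.  480.]
scene 0.46 451 191 caddy [-54.  37.  31.] tub [-143.  507.]
scene 0.45 456 200 caddy [-30.  33.  27.] tub [-119.  508.]
top 0.7 151 244 caddy [ 14. -24.  30.] tub [-64. 462.]
top 0.69 438 133 caddy [ 164. -552.   30.] tub [197. -21.]
top 0.68 353 194 caddy [  67. -389.   25.] tub [ 68. 117.]
top 0.66 472 213 caddy [  14. -596.   21.] tub [ 60. -96.]
top 0.65 168 266 caddy [-27. -49.  29.] tub [-99. 429.]
top 0.57 103 284 caddy [-59.  19. 173.] tub [-145.  488.]
top 0.53 154 223 caddy [ 51. -31.  33.] tub [-27. 464.]
top 0.49 126 221 caddy [60. 17. 31.] tub [-28. 512.]
```

{"op": "play_rows", "data": {
  "targets": [
    [0.0048, 0.0005, 0.003, -0.49, 5.04, 0],
    [0.0048, 0.0005, 0.003, -0.49, 5.04, 0],
    [0.0048, 0.0005, 0.003, -0.49, 5.04, 0],
    [0.0048, 0.0005, 0.003, -0.49, 5.04, 0],
    [0.0048, 0.0005, 0.003, -0.49, 5.04, 0],
    [0.0048, 0.0005, 0.003, -0.49, 5.04, 0],
    [0.0048, 0.0005, 0.003, -0.49, 5.04, 0],
    [0.0048, 0.0005, 0.003, -0.49, 5.04, 0],
    [0.0048, 0.0005, 0.003, -0.49, 5.04, 0],
    [0.0048, 0.0005, 0.003, -0.49, 5.04, 0],
    [0.0048, 0.0005, 0.003, -0.49, 5.04, 0],
    [0.0048, 0.0005, 0.003, -0.49, 5.04, 0],
    [0, 0, 0, 0, 0, 0],
    [0, 0, 0, 0, 0, 0],
    [0, 0, 0, 0, 0, 0]
  ]
}}

```text
time: 44.05
eef_pos: [0.4696, 0.2414, 0.2025]
tool_rot: [-3.136, 0.713, 0.095]
contact_force: [-0.2, 0.7, -1.5]
finger_gap: 0.0138
grasp_force: 60.0
```

{"op": "play_rows", "data": {
  "targets": [
    [-0.004, 0, 0.008, 0.49, -5.0, 0],
    [-0.006, 0, 0.006, 0.49, -5.0, 0],
    [-0.006, 0, 0.004, 0.49, -5.0, 0],
    [-0.006, 0, 0.004, 0.49, -5.0, 0],
    [-0.006, 0, 0.004, 0.49, -5.0, 0],
    [-0.006, 0, 0.004, 0.49, -5.0, 0],
    [-0.006, 0, 0.002, 0.49, -5.0, 0],
    [-0.006, 0, 0, 0.3, -3.0, 0],
    [0, -0.02, 0, 0, 0, 0],
    [0, -0.039, 0, 0, 0, -1],
    [0, -0.039, 0, 0, 0, -1],
    [0, -0.039, 0, 0, 0, -1],
    [0, -0.039, 0, 0, 0, -1],
    [0, -0.039, 0, 0, 0, -1],
    [0, -0.039, 0, 0, 0, -1],
    [0, 0, 0, 0, 0, 0]
  ]
}}

```text
time: 45.65
eef_pos: [0.4225, -0.0158, 0.2349]
tool_rot: [-3.137, 0.046, -0.014]
contact_force: [0.3, 1.8, -1.6]
finger_gap: 0.0136
grasp_force: 60.0
```

Run:
```python
from h import *
clook('c6')
# accurate geometry behind tub, both cams
for n in ['scene','top']:
    d=shot(n);P=pts(d);q=P-np.array([*T0,0]);X=1000*(q[...,:2]@tx);Y=1000*(q[...,:2]@ty);Z=1000*P[...,2]
    hsv=cv2.cvtColor(d['img'],cv2.COLOR_RGB2HSV); o=(hsv[...,1]>120)&(hsv[...,0]<22)
    m=o&(X>172)&(X<240)&(abs(Y)<60)&(Z>4)&(Z<40); print(n,'lump',m.sum(),np.percentile(X[m],[2,50,98]).round(),np.percentile(Y[m],[2,50,98]).round(),np.percentile(Z[m],[2,50,98]).round())
    m=(X>150)&(X<185)&(abs(Y)<60)&(Z>80)&(Z<90); print('backboard top',m.sum(),np.percentile(X[m],[2,98]).round(),np.percentile(Y[m],[2,98]).round())
    for y in range(-110,60,10):
        k=(X>180)&(abs(Y-y)<5)&(Z>15)&(Z<45)&(X<300)&~o
        if k.sum()>3: print(y,np.percentile(X[k],[1]).round(),np.percentile(Z[k],[50,99]).round(),end=' | ')
    print()
```

```text
[ 0.4225 -0.0158  0.2349] [-3.137  0.046 -0.014] [ 0.3  1.8 -1.6] [-0.07  0.08  1.79  0.    1.32  1.52]
scene 0.72 217 410 caddy [ 160. -561.   26.] tub [195. -30.]
scene 0.68 448 192 caddy [-59.  35.  25.] tub [-148.  503.]
scene 0.52 297 320 caddy [  80. -391.   28.] tub [ 80. 119.]
scene 0.52 163 340 caddy [  10. -602.   25.] tub [  58. -103.]
top 0.79 151 242 caddy [ 18. -24.  32.] tub [-60. 463.]
top 0.78 148 225 caddy [ 51. -20.  28.] tub [-29. 473.]
top 0.77 474 213 caddy [  11. -600.   26.] tub [  58. -101.]
top 0.66 119 267 caddy [-20.  37.  32.] tub [-111.  514.]
top 0.66 127 223 caddy [56. 18. 30.] tub [-32. 512.]
top 0.61 353 196 caddy [  65. -387.   27.] tub [ 65. 119.]
top 0.6 110 255 caddy [ 4. 50. 36.] tub [-90. 532.]
top 0.6 118 290 caddy [-59.  41.  31.] tub [-149.  510.]
top 0.6 438 133 caddy [ 164. -552.   29.] tub [197. -21.]
top 0.57 169 266 caddy [-26. -52.  29.] tub [-97. 426.]
top 0.31 233 347 caddy [-159. -222.  589.] tub [-189.  231.]
scene lump 325 [182. 198. 207.] [-41. -29. -17.] [12. 24. 30.]
backboard top 390 [152. 167.] [-49.  47.]
-110 [238.] [23. 26
[... 156 characters left out ...]
24. 29.] | -30 [220.] [24. 30.] | -20 [218.] [25. 29.] | -10 [216.] [25. 30.] | 0 [214.] [26. 29.] | 10 [211.] [26. 30.] | 20 [209.] [26. 30.] | 30 [208.] [26. 29.] | 40 [224.] [23. 29.] | 50 [261.] [22. 25.] | 
top lump 133 [189. 197. 209.] [-40. -27. -15.] [16. 26. 31.]
backboard top 269 [152. 171.] [-48.  49.]
-110 [241.] [23. 31.] | -100 [238.] [23. 30.] | -90 [236.] [24. 31.] | -80 [234.] [24. 30.] | -70 [232.] [24. 31.] | -60 [229.] [24. 30.] | -50 [227.] [24. 31.] | -40 [211.] [24. 31.] | -30 [214.] [24. 31.] | -20 [214.] [25. 31.] | -10 [218.] [24. 31.] | 0 [216.] [24. 31.] | 10 [213.] [24. 32.] | 20 [211.] [24. 31.] | 30 [209.] [24. 31.] | 40 [218.] [23. 30.] | 50 [261.] [22. 27.] |
```

Seven lumps are confirmed in the caddy. The last one lies in the gap between the tub's backboard (x≤169 in the tub frame) and the black scale (edge at about 220). The pan is too wide for that gap. I'll push the lump sideways with the tail of the scoop's handle, nose up, then scoop it against the scale's front edge.

{"op": "play_rows", "data": {
  "targets": [
    [0.036, -0.0241, 0, -0.2, -3.85, -0.67],
    [0.036, -0.0241, 0, -0.2, -3.85, -0.67],
    [0.036, -0.0241, 0, -0.22, -3.85, -0.67],
    [0.036, -0.0241, 0, -0.24, -3.85, -0.67],
    [0.036, -0.0241, 0, -0.26, -3.85, -0.67],
    [0.036, -0.0241, 0, -0.28, -3.85, -0.67],
    [0.036, -0.0241, 0, -0.32, -3.85, -0.67],
    [0.036, -0.0241, 0, -0.36, -3.85, -0.67],
    [0.036, -0.0241, 0, -0.4, -3.84, -0.67],
    [0.036, -0.0241, 0, -0.44, -3.83, -0.67],
    [0.036, -0.0241, 0, 0, 0, 0],
    [0, 0, 0, 0, 0, 0],
    [0, 0, 0, 0, 0, 0]
  ]
}}

```text
time: 47.25
eef_pos: [0.8201, -0.276, 0.2317]
tool_rot: [-3.139, -0.622, -0.125]
contact_force: [-0.6, 0.3, -2.1]
finger_gap: 0.0138
grasp_force: 60.0
```

```bash
cat >> h.py <<'E'
def hlook():
    s=sensors.state();e=s['eef_pos'];t=e[:2]-T0;print(e.round(4),s['tool_rot'].round(3),s['contact_force'].round(1),s['q'].round(2),'C tub',(1000*np.array([t@tx,t@ty,e[2]])).round(1))
    for n in ['scene','top']:
        d=shot(n);P=pts(d);q=P-np.array([*T0,0]);X=1000*(q[...,:2]@tx);Y=1000*(q[...,:2]@ty);Z=1000*P[...,2]
        hsv=cv2.cvtColor(d['img'],cv2.COLOR_RGB2HSV); o=(hsv[...,1]>110)&((hsv[...,0]<22))
        m=o&(X>172)&(X<260)&(Y>-150)&(Y<60)&(Z>4)&(Z<34)
        if m.sum()>5: print(n,'lump',m.sum(),[np.percentile(a[m],[2,50,98]).round().tolist() for a in (X,Y,Z)])
        cx_=1000*(t@tx)
        m=(hsv[...,1]>60)&((hsv[...,0]<22))&(X>cx_-130)&(X<cx_+60)&(abs(Y-1000*(t@ty))<40)&(Z>max(40,1000*e[2]-60))&(Z<1000*e[2]+80)&(hsv[...,2]<170)
        if m.sum()>5: print(n,'handle',m.sum(),[np.percentile(a[m],[2,50,98]).round().tolist() for a in (X,Y,Z)])
E
python3 -c "
from h import *
hlook()"
```

```text
[ 0.8201 -0.276   0.2317] [-3.139 -0.622 -0.125] [-0.6  0.3 -2.1] [-0.4   0.49  1.39  0.26  0.68  1.14] C tub [259.7   3.5 231.7]
scene lump 118 [[184.0, 197.0, 205.0], [-42.0, -35.0, -30.0], [18.0, 26.0, 30.0]]
scene handle 826 [[176.0, 248.0, 272.0], [-5.0, 1.0, 9.0], [230.0, 272.0, 287.0]]
top handle 57 [[256.0, 262.0, 270.0], [-3.0, 4.0, 10.0], [269.0, 284.0, 286.0]]
```

{"op": "play_rows", "data": {
  "targets": [
    [0.002, 0, -0.02, 0, 0, 0],
    [0, 0, -0.04, 0, 0, 0],
    [0, 0, -0.04, 0, 0, 0],
    [0, 0, -0.03, 0, 0, 0],
    [0, 0, -0.02, 0, 0, 0],
    [0, 0, 0, 0, 0, 0],
    [0, 0, 0, 0, 0, 0]
  ]
}}

```text
time: 48.05
eef_pos: [0.8221, -0.2768, 0.0852]
tool_rot: [-3.141, -0.626, -0.126]
contact_force: [0.1, 0.1, -0.9]
finger_gap: 0.0134
grasp_force: 60.0
```

{"op": "play_rows", "data": {
  "targets": [
    [0, 0, -0.015, 0, 0, 0],
    [0, 0, -0.01, 0, 0, 0],
    [0, 0, -0.006, 0, 0, 0],
    [0, 0, 0, 0, 0, 0],
    [0, 0, 0, 0, 0, 0]
  ]
}}

```text
time: 48.55
eef_pos: [0.8223, -0.2777, 0.0536]
tool_rot: [-3.141, -0.626, -0.126]
contact_force: [0.3, 0.1, -2.3]
finger_gap: 0.0137
grasp_force: 60.0
```

{"op": "play_rows", "data": {
  "targets": [
    [0, 0, -0.005, 0, 0, 0],
    [0, 0, -0.004, 0, 0, 0],
    [0, 0, 0, 0, 0, 0],
    [0, 0, 0, 0, 0, 0]
  ]
}}

```text
time: 48.95
eef_pos: [0.8218, -0.2775, 0.0435]
tool_rot: [-3.14, -0.625, -0.127]
contact_force: [-1.1, 0.8, -0.9]
finger_gap: 0.0134
grasp_force: 60.0
```

```bash
python3 -c "
from h import *
hlook()"
```

```text
[ 0.8218 -0.2775  0.0435] [-3.14  -0.625 -0.127] [-1.1  0.8 -0.9] [-0.4   0.66  1.6   0.53  0.32  0.84] C tub [261.5   2.2  43.5]
scene lump 156 [[184.0, 199.0, 207.0], [-42.0, -35.0, -28.0], [12.0, 24.0, 30.0]]
scene handle 694 [[166.0, 232.0, 273.0], [-12.0, 0.0, 39.0], [43.0, 78.0, 97.0]]
top handle 130 [[157.0, 258.0, 273.0], [-6.0, 5.0, 41.0], [41.0, 88.0, 98.0]]
```

{"op": "play_rows", "data": {
  "targets": [
    [-0.0008, -0.006, 0, 0, 0, 0],
    [-0.0008, -0.006, 0, 0, 0, 0],
    [-0.0007, -0.006, 0, 0, 0, 0],
    [-0.0008, -0.006, 0, 0, 0, 0],
    [-0.0007, -0.006, 0, 0, 0, 0]
  ]
}}

```text
time: 49.55
eef_pos: [0.8179, -0.3083, 0.0438]
tool_rot: [-3.141, -0.625, -0.127]
contact_force: [-0.7, 0.7, -2.1]
finger_gap: 0.0138
grasp_force: 60.0
```

```bash
python3 -c "
from h import *
hlook()"
```

```text
[ 0.8179 -0.3083  0.0438] [-3.141 -0.625 -0.127] [-0.7  0.7 -2.1] [-0.45  0.67  1.57  0.57  0.35  0.77] C tub [261.6 -28.8  43.8]
scene lump 26 [[182.0, 191.0, 199.0], [-44.0, -43.0, -41.0], [21.0, 27.0, 30.0]]
scene handle 679 [[166.0, 236.0, 273.0], [-46.0, -31.0, 9.0], [42.0, 79.0, 97.0]]
top handle 195 [[154.0, 168.0, 273.0], [-38.0, -4.0, 10.0], [40.0, 79.0, 100.0]]
```

{"op": "play_rows", "data": {
  "targets": [
    [-0.0008, -0.006, 0, 0, 0, 0],
    [-0.0008, -0.006, 0, 0, 0, 0],
    [-0.0007, -0.006, 0, 0, 0, 0],
    [-0.0008, -0.006, 0, 0, 0, 0],
    [-0.0007, -0.006, 0, 0, 0, 0],
    [0, 0, 0, 0, 0, 0]
  ]
}}

```text
time: 50.25
eef_pos: [0.8142, -0.3388, 0.0439]
tool_rot: [-3.141, -0.626, -0.127]
contact_force: [-0.0, 0.5, -0.9]
finger_gap: 0.0135
grasp_force: 60.0
```

```bash
python3 -c "
from h import *
hlook()"
```

```text
[ 0.8142 -0.3388  0.0439] [-3.141 -0.626 -0.127] [-0.   0.5 -0.9] [-0.49  0.68  1.55  0.59  0.38  0.71] C tub [261.6 -59.5  43.9]
scene lump 34 [[181.0, 191.0, 201.0], [-78.0, -75.0, -73.0], [19.0, 27.0, 30.0]]
scene handle 593 [[166.0, 247.0, 273.0], [-67.0, -60.0, -21.0], [43.0, 82.0, 97.0]]
top handle 231 [[139.0, 165.0, 272.0], [-66.0, -40.0, -20.0], [40.0, 62.0, 98.0]]
```

{"op": "play_rows", "data": {
  "targets": [
    [-0.0006, -0.005, 0, 0, 0, 0],
    [-0.0006, -0.005, 0, 0, 0, 0],
    [0, 0, 0, 0, 0, 0],
    [0.0008, 0.006, 0.005, 0, 0, 0],
    [0, 0, 0.03, 0, 0, 0],
    [0, 0, 0.04, 0, 0, 0],
    [0, 0, 0.04, 0, 0, 0],
    [-0.02, 0, 0.03, 0.4, 3.9, 0],
    [-0.03, 0, 0, 0.4, 3.9, 0],
    [-0.04, 0, 0, 0.4, 3.9, 0],
    [-0.04, 0, 0, 0.4, 3.9, 0],
    [-0.04, 0, 0, 0.4, 3.9, 0],
    [-0.04, 0, 0, 0.4, 3.9, 0],
    [0, 0, 0, 0, 0, 0],
    [0, 0, 0, 0, 0, 0]
  ]
}}

```text
time: 51.85
eef_pos: [0.6043, -0.3414, 0.1898]
tool_rot: [3.132, -0.217, -0.123]
contact_force: [0.2, 0.0, -1.5]
finger_gap: 0.0136
grasp_force: 60.0
```

Run:
```python
from h import *
hlook()
for n in ['scene','top']:
    d=shot(n);P=pts(d);q=P-np.array([*T0,0]);X=1000*(q[...,:2]@tx);Y=1000*(q[...,:2]@ty);Z=1000*P[...,2]
    for y in range(-150,-40,10):
        k=(X>205)&(abs(Y-y)<5)&(Z>15)&(Z<45)&(X<300)
        if k.sum()>3: print(y,np.percentile(X[k],[1]).round(),end=' | ')
    for b in finder.boxes_of(n,'lump0'):
        c,r=b['at'];p=(X[int(r),int(c)].round(),Y[int(r),int(c)].round(),Z[int(r),int(c)].round(),d['img'][int(r),int(c)].tolist())
        if abs(p[1])<200: print(n,round(b['conf'],2),p)
```

```text
[ 0.6043 -0.3414  0.1898] [ 3.132 -0.217 -0.123] [ 0.2  0.  -1.5] [-0.57  0.41  1.48  0.1   1.06  1.08] C tub [ 53.7 -88.3 189.8]
scene lump 354 [[183.0, 199.0, 208.0], [-102.0, -89.0, -77.0], [11.0, 24.0, 30.0]]
scene handle 419 [[14.0, 68.0, 79.0], [-95.0, -89.0, -82.0], [214.0, 232.0, 238.0]]
top lump 83 [[184.0, 195.0, 209.0], [-86.0, -80.0, -76.0], [9.0, 21.0, 30.0]]
top handle 128 [[-23.0, -7.0, 4.0], [-87.0, -82.0, -81.0], [196.0, 215.0, 226.0]]
-150 [247.] | -140 [244.] | -130 [242.] | -120 [240.] | -110 [238.] | -100 [205.] | -90 [205.] | -80 [206.] | -70 [229.] | -60 [227.] | -50 [225.] | scene 0.63 (np.float64(79.0), np.float64(115.0), np.float64(27.0), [74, 163, 82])
scene 0.59 (np.float64(192.0), np.float64(-86.0), np.float64(27.0), [203, 132, 76])
scene 0.26 (np.float64(51.0), np.float64(-9.0), np.float64(7.0), [228, 182, 126])
-150 [249.] | -140 [248.] | -130 [245.] | -120 [243.] | -110 [240.] | -100 [237.] | -90 [236.] | -80 [207.] | -70 [232.] | -60 [229.] | -50 [227.] | top 0.65 (np.float64(68.0), np.float64(117.0), np.float64(26.0), [86, 184, 101])
top 0.59 (np.float64(196.0), np.float64(-78.0), np.float64(25.0), [124, 66, 32])
top 0.43 (np.float64(45.0), np.float64(-100.0), np.float64(19.0), [87, 13, 12])
```

{"op": "play_rows", "data": {
  "targets": [
    [0, -0.0078, 0, 0.4, 2.66, 3.2],
    [0, -0.0078, 0, 0.3, 2.67, 3.2],
    [0, -0.0078, 0, 0.1, 2.67, 3.2],
    [0, -0.0078, 0, 0.0, 2.67, 3.2],
    [0, 0, -0.03, 0, 0, 0],
    [0, 0, -0.04, 0, 0, 0],
    [0, 0, -0.03, 0, 0, 0],
    [0, 0, -0.02, 0, 0, 0],
    [0, 0, 0, 0, 0, 0],
    [0, 0, 0, 0, 0, 0]
  ]
}}

```text
time: 53.15
eef_pos: [0.6045, -0.3729, 0.069]
tool_rot: [-3.139, -0.028, 0.1]
contact_force: [0.5, -0.9, -1.5]
finger_gap: 0.0139
grasp_force: 60.0
```

```bash
cat >> h.py <<'E'
def plook():
    s=sensors.state();e=s['eef_pos'];t=e[:2]-T0;print(e.round(4),s['tool_rot'].round(3),s['contact_force'].round(1),'C tub',(1000*np.array([t@tx,t@ty,e[2]])).round(1))
    yaw=s['tool_rot'][2];u=np.array([np.cos(yaw),np.sin(yaw)]);v=np.array([-u[1],u[0]])
    d=shot('scene');P=pts(d);q=P[...,:2]-e[:2];A=1000*(q@u);B=1000*(q@v);Z=1000*P[...,2]
    hsv=cv2.cvtColor(d['img'],cv2.COLOR_RGB2HSV)
    g=(hsv[...,1]<60)&(hsv[...,2]>75)&(abs(B)<48)&(Z>2)&(Z<1000*e[2]+20)
    for a in range(45,135,10):
        k=g&(A>=a)&(A<a+10)
        if k.sum()>5: print('a%d n%d'%(a,k.sum()),'z',np.percentile(Z[k],[5,50,95]).round(),'b',np.percentile(B[k],[2,98]).round())
    o=(hsv[...,1]>110)&(hsv[...,0]>4)&(hsv[...,0]<22)&(A>40)&(A<190)&(abs(B)<60)&(Z>10)&(Z<1000*e[2]+120)
    q3=P-np.array([*T0,0]);X=1000*(q3[...,:2]@tx);Y=1000*(q3[...,:2]@ty); o&=(Y<-55)|(Z>92)
    if o.sum()>5: print('lump a,b,z',o.sum(),[np.percentile(w[o],[2,50,98]).round().tolist() for w in (A,B,Z)],'tub',np.median(X[o]).round(),np.median(Y[o]).round())
E
python3 -c "
from h import *
plook()"
```

```text
[ 0.6045 -0.3729  0.069 ] [-3.139 -0.028  0.1  ] [ 0.5 -0.9 -1.5] C tub [  57.9 -119.5   69. ]
a45 n825 z [33. 48. 66.] b [-37.  34.]
a55 n325 z [32. 34. 60.] b [-38.  37.]
a65 n330 z [32. 34. 60.] b [-38.  36.]
a75 n353 z [31. 34. 60.] b [-38.  37.]
a85 n357 z [31. 33. 60.] b [-38.  36.]
a95 n375 z [31. 33. 45.] b [-38.  37.]
a105 n288 z [ 3. 33. 35.] b [-39.  36.]
a115 n29 z [ 2.  3. 61.] b [-40.  44.]
a125 n20 z [2. 2. 4.] b [-42.  47.]
lump a,b,z 350 [[128.0, 144.0, 154.0], [-14.0, -1.0, 11.0], [13.0, 23.0, 30.0]] tub 199.0 -89.0
```

{"op": "play_rows", "data": {
  "targets": [
    [0, 0, -0.015, 0, 0, 0],
    [0, 0, -0.01, 0, 0, 0],
    [0, 0, -0.002, 0, 0, 0],
    [0, 0, 0, 0, 0, 0],
    [0, 0, 0, 0, 0, 0]
  ]
}}

```text
time: 53.7
eef_pos: [0.6041, -0.3728, 0.042]
tool_rot: [-3.139, -0.028, 0.1]
contact_force: [0.8, 0.7, -1.7]
finger_gap: 0.0138
grasp_force: 60.0
```

{"op": "play_rows", "data": {
  "targets": [
    [0, 0, -0.0015, 0, 0, 0],
    [0, 0, 0, 0, 0, 0],
    [0, 0, 0, 0, 0, 0]
  ]
}}

```text
time: 54.0
eef_pos: [0.604, -0.3728, 0.0405]
tool_rot: [-3.139, -0.028, 0.1]
contact_force: [0.6, -0.3, -1.8]
finger_gap: 0.0136
grasp_force: 60.0
```

{"op": "play_rows", "data": {
  "targets": [
    [0, 0, -0.001, 0, 0, 0],
    [0, 0, 0, 0, 0, 0],
    [0, 0, 0, 0, 0, 0]
  ]
}}

```text
time: 54.3
eef_pos: [0.6038, -0.3727, 0.0393]
tool_rot: [-3.138, -0.028, 0.1]
contact_force: [-0.2, 1.1, -1.8]
finger_gap: 0.0137
grasp_force: 60.0
```

{"op": "play_rows", "data": {
  "targets": [
    [0.009, 0.0009, -0.0007, 0, 0, 0],
    [0.009, 0.0009, 0, 0, 0, 0],
    [0.009, 0.0009, 0, 0, 0, 0],
    [0.007, 0.0007, 0, 0, 0, 0],
    [0, 0, 0, 0, 0, 0]
  ]
}}

```text
time: 54.8
eef_pos: [0.6398, -0.3691, 0.0386]
tool_rot: [-3.139, -0.03, 0.101]
contact_force: [1.5, -0.3, -0.1]
finger_gap: 0.0139
grasp_force: 60.0
```

```bash
python3 -c "
from h import *
plook()"
```

```text
[ 0.6398 -0.3691  0.0386] [-3.139 -0.03   0.101] [ 1.5 -0.3 -0.1] C tub [  92.4 -111.4   38.6]
a45 n768 z [ 3. 18. 35.] b [-37.  35.]
a55 n309 z [ 2.  4. 30.] b [-38.  37.]
a65 n318 z [ 2.  4. 30.] b [-38.  36.]
a75 n299 z [ 2.  4. 30.] b [-38.  37.]
a85 n331 z [ 2.  3. 30.] b [-38.  38.]
a95 n261 z [ 2.  3. 20.] b [-39.  37.]
a105 n135 z [2. 3. 5.] b [-38.  39.]
a115 n27 z [2. 3. 3.] b [-45.  47.]
a125 n20 z [2. 3. 3.] b [-23.  46.]
lump a,b,z 352 [[109.0, 125.0, 134.0], [-13.0, -1.0, 11.0], [13.0, 24.0, 31.0]] tub 214.0 -84.0
```

{"op": "play_rows", "data": {
  "targets": [
    [0.006, 0.0006, 0, 0, 0, 0],
    [0.006, 0.0006, 0, 0, 0, 0],
    [0.004, 0.0004, 0, 0, 0, 0],
    [0.004, 0.0004, 0, 0, 0, 0]
  ]
}}

```text
time: 55.25
eef_pos: [0.6582, -0.3674, 0.0388]
tool_rot: [-3.139, -0.028, 0.1]
contact_force: [-2.3, -0.5, 3.1]
finger_gap: 0.0138
grasp_force: 60.0
```

```bash
python3 -c "
from h import *
plook()"
```

```text
[ 0.6582 -0.3674  0.0388] [-3.139 -0.028  0.1  ] [-2.3 -0.5  3.1] C tub [ 110.5 -107.4   38.8]
a45 n775 z [ 3. 18. 36.] b [-37.  34.]
a55 n325 z [ 2.  4. 30.] b [-38.  37.]
a65 n326 z [ 2.  4. 30.] b [-38.  39.]
a75 n341 z [ 2.  4. 30.] b [-38.  37.]
a85 n233 z [ 2.  4. 31.] b [-38.  37.]
a95 n214 z [ 2.  3. 22.] b [-41.  40.]
a105 n138 z [2. 3. 5.] b [-39.  37.]
a115 n22 z [ 3. 20. 22.] b [-47.  46.]
lump a,b,z 345 [[98.0, 112.0, 120.0], [-13.0, -0.0, 11.0], [12.0, 27.0, 31.0]] tub 220.0 -83.0
```

{"op": "play_rows", "data": {
  "targets": [
    [0.002, 0.0002, -0.0012, 0.22, -2.16, 0],
    [-0.001, -0.0001, -0.0017, 0.22, -2.16, 0],
    [-0.001, -0.0001, -0.0017, 0.22, -2.16, 0],
    [-0.001, -0.0001, -0.0017, 0.22, -2.16, 0],
    [-0.001, -0.0001, -0.0017, 0.22, -2.16, 0],
    [-0.001, -0.0001, -0.0017, 0.22, -2.16, 0],
    [0, 0, 0, 0, 0, 0]
  ]
}}

```text
time: 56.0
eef_pos: [0.653, -0.3671, 0.0273]
tool_rot: [-3.135, -0.253, 0.098]
contact_force: [-0.2, 0.4, -2.4]
finger_gap: 0.0136
grasp_force: 60.0
```

```bash
python3 -c "
from h import *
plook()"
```

```text
[ 0.653  -0.3671  0.0273] [-3.135 -0.253  0.098] [-0.2  0.4 -2.4] C tub [ 105.3 -107.8   27.3]
a45 n761 z [ 6. 23. 36.] b [-37.  34.]
a55 n333 z [ 4.  6. 33.] b [-38.  37.]
a65 n322 z [ 5.  8. 34.] b [-38.  37.]
a75 n331 z [ 7. 10. 37.] b [-38.  37.]
a85 n250 z [10. 12. 39.] b [-38.  37.]
a95 n254 z [12. 14. 34.] b [-39.  37.]
a105 n231 z [ 7. 16. 18.] b [-39.  40.]
a115 n89 z [ 3. 16. 19.] b [-40.  36.]
a125 n18 z [18. 21. 23.] b [-44.  45.]
lump a,b,z 362 [[99.0, 114.0, 121.0], [-13.0, -1.0, 11.0], [25.0, 39.0, 43.0]] tub 216.0 -84.0
```

Lump is riding on the pan (z up to 43). Lifting with more nose-up.

{"op": "play_rows", "data": {
  "targets": [
    [0, 0, 0.004, 0.2, -1.99, 0],
    [0, 0, 0.006, 0.2, -1.99, 0],
    [0, 0, 0.008, 0.2, -1.99, 0],
    [0, 0, 0.01, 0.2, -1.99, 0],
    [0, 0, 0.01, 0.2, -1.99, 0],
    [0, 0, 0.01, 0.2, -1.99, 0],
    [0, 0, 0.01, 0.2, -1.99, 0],
    [0, 0, 0.02, 0.2, -1.99, 0],
    [0, 0, 0.02, 0, 0, 0],
    [0, 0, 0.02, 0, 0, 0],
    [0, 0, 0, 0, 0, 0],
    [0, 0, 0, 0, 0, 0]
  ]
}}

```text
time: 57.25
eef_pos: [0.6552, -0.3673, 0.1467]
tool_rot: [-3.138, -0.534, 0.101]
contact_force: [0.4, -0.1, -1.9]
finger_gap: 0.014
grasp_force: 60.0
```

```bash
python3 -c "
from h import *
plook()"
```

```text
[ 0.6552 -0.3673  0.1467] [-3.138 -0.534  0.101] [ 0.4 -0.1 -1.9] C tub [ 107.4 -107.7  146.7]
a45 n685 z [149. 159. 166.] b [-37.  33.]
a55 n317 z [140. 143. 154.] b [-37.  35.]
a65 n202 z [143. 147. 160.] b [-37.  37.]
a75 n274 z [149. 152. 157.] b [-37.  37.]
a85 n339 z [154. 157. 160.] b [-37.  33.]
a95 n377 z [  3. 162. 165.] b [-38.  36.]
a105 n168 z [  2. 166. 167.] b [-39.  38.]
a115 n19 z [2. 3. 5.] b [-20.  41.]
a125 n14 z [19. 20. 22.] b [-29.  46.]
lump a,b,z 463 [[59.0, 75.0, 83.0], [-13.0, -1.0, 11.0], [157.0, 170.0, 175.0]] tub 181.0 -92.0
```

{"op": "play_rows", "data": {
  "targets": [
    [-0.0037, 0.0093, 0.002, 0, 0, 0],
    [-0.0075, 0.0186, 0.002, 0, 0, 0],
    [-0.0147, 0.0367, 0.002, -0.1, 1.05, 0],
    [-0.0147, 0.0367, 0.002, -0.1, 1.05, 0],
    [-0.0147, 0.0367, 0.002, -0.1, 1.05, 0],
    [-0.0147, 0.0367, 0.002, -0.1, 1.05, 0],
    [-0.0147, 0.0367, 0.002, -0.1, 1.05, 0],
    [-0.0147, 0.0367, 0.002, -0.1, 1.05, 0],
    [-0.0147, 0.0367, 0.002, -0.1, 1.05, 0],
    [-0.0147, 0.0367, 0, -0.1, 1.05, 0],
    [-0.0147, 0.0367, 0, -0.1, 1.05, 0],
    [-0.0147, 0.0367, 0, -0.1, 1.05, 0],
    [-0.0147, 0.0367, 0, 0, 0, 0],
    [-0.0147, 0.0367, 0, 0, 0, 0],
    [-0.0147, 0.0367, 0, 0, 0, 0],
    [-0.0147, 0.0367, 0, 0, 0, 0],
    [-0.0147, 0.0367, 0, 0, 0, 0],
    [-0.0075, 0.0186, 0, 0, 0, 0],
    [-0.0037, 0.0073, 0, 0, 0, 0],
    [0, 0, 0, 0, 0, 0]
  ]
}}

```text
time: 59.3
eef_pos: [0.4108, 0.2371, 0.1642]
tool_rot: [-3.138, -0.349, 0.101]
contact_force: [0.3, -0.1, -2.2]
finger_gap: 0.0139
grasp_force: 60.0
```

```bash
python3 -c "
from h import *
clook('c7')"
```

```text
[0.4108 0.2371 0.1642] [-3.138 -0.349  0.101] [ 0.3 -0.1 -2.2] [ 0.62  0.04  2.08 -0.25  0.73  2.25]
scene 0.76 294 321 caddy [  74. -396.   24.] tub [ 76. 112.]
scene 0.6 160 339 caddy [   6. -604.   26.] tub [  54. -106.]
scene 0.55 449 191 caddy [-57.  35.  29.] tub [-146.  504.]
scene 0.51 449 142 caddy [-54.  -6. 174.] tub [-135.  465.]
scene 0.47 457 202 caddy [-25.  32.  25.] tub [-115.  508.]
top 0.77 152 222 caddy [ 55. -27.  31.] tub [-23. 468.]
top 0.76 171 264 caddy [-23. -54.  30.] tub [-93. 424.]
top 0.7 113 281 caddy [-56.   1. 181.] tub [-138.  471.]
top 0.7 353 193 caddy [  71. -387.   28.] tub [ 70. 120.]
top 0.65 475 215 caddy [   7. -602.   24.] tub [  55. -103.]
top 0.59 151 244 caddy [ 17. -23.  26.] tub [-62. 464.]
top 0.52 128 225 caddy [54. 16. 30.] tub [-33. 510.]
```

{"op": "play_rows", "data": {
  "targets": [
    [0.0048, 0.0005, 0.003, -0.49, 5.04, 0],
    [0.0048, 0.0005, 0.003, -0.49, 5.04, 0],
    [0.0048, 0.0005, 0.003, -0.49, 5.04, 0],
    [0.0048, 0.0005, 0.003, -0.49, 5.04, 0],
    [0.0048, 0.0005, 0.003, -0.49, 5.04, 0],
    [0.0048, 0.0005, 0.003, -0.49, 5.04, 0],
    [0.0048, 0.0005, 0.003, -0.49, 5.04, 0],
    [0.0048, 0.0005, 0.003, -0.49, 5.04, 0],
    [0.0048, 0.0005, 0.003, -0.49, 5.04, 0],
    [0.0048, 0.0005, 0.003, -0.49, 5.04, 0],
    [0.0048, 0.0005, 0.003, -0.49, 5.04, 0],
    [0.0048, 0.0005, 0.003, -0.49, 5.04, 0],
    [0, 0, 0, 0, 0, 0],
    [0, 0, 0, 0, 0, 0],
    [0, 0, 0, 0, 0, 0]
  ]
}}

```text
time: 61.0
eef_pos: [0.4695, 0.2423, 0.2016]
tool_rot: [-3.134, 0.708, 0.1]
contact_force: [-0.6, 0.2, -1.9]
finger_gap: 0.0135
grasp_force: 60.0
```

{"op": "play_rows", "data": {
  "targets": [
    [-0.004, 0, 0.008, 0.49, -5.0, 0],
    [-0.006, 0, 0.006, 0.49, -5.0, 0],
    [-0.006, 0, 0.004, 0.49, -5.0, 0],
    [-0.006, 0, 0.004, 0.49, -5.0, 0],
    [-0.006, 0, 0.004, 0.49, -5.0, 0],
    [-0.006, 0, 0.004, 0.49, -5.0, 0],
    [-0.006, 0, 0.002, 0.49, -5.0, 0],
    [-0.006, 0, 0, 0.49, -5.0, 0],
    [0, -0.02, 0, 0.3, -3.6, -1],
    [0.005, -0.039, 0, 0, 0, -2],
    [0.01, -0.039, 0, 0, 0, -2],
    [0.01, -0.039, 0, 0, 0, -2],
    [0.01, -0.039, 0, 0, 0, -2],
    [0.008, -0.039, 0, 0, 0, -2],
    [0, -0.025, 0, 0, 0, -2],
    [0, 0, 0, 0, 0, 0],
    [0, 0, 0, 0, 0, 0]
  ]
}}

```text
time: 62.7
eef_pos: [0.4655, 0.0028, 0.2337]
tool_rot: [-3.135, -0.056, -0.128]
contact_force: [0.4, -0.2, -1.9]
finger_gap: 0.0135
grasp_force: 60.0
```

```bash
python3 -c "
from h import *
clook('c8'); plook()"
```

```text
[0.4655 0.0028 0.2337] [-3.135 -0.056 -0.128] [ 0.4 -0.2 -1.9] [-0.02  0.09  1.78  0.    1.22  1.68]
scene 0.66 294 320 caddy [  75. -396.   25.] tub [ 77. 112.]
scene 0.63 158 340 caddy [   9. -608.   28.] tub [  58. -109.]
scene 0.58 447 190 caddy [-58.  33.  29.] tub [-146.  502.]
top 0.77 151 244 caddy [ 13. -25.  37.] tub [-64. 461.]
top 0.75 115 288 caddy [-57.  44.  33.] tub [-148.  513.]
top 0.67 352 196 caddy [  64. -387.   24.] tub [ 64. 119.]
top 0.65 119 267 caddy [-18.  36.  26.] tub [-109.  514.]
top 0.64 125 224 caddy [54. 19. 32.] tub [-34. 513.]
top 0.55 140 234 caddy [34. -6. 31.] tub [-48. 484.]
top 0.53 108 253 caddy [ 8. 54. 32.] tub [-87. 537.]
top 0.52 474 212 caddy [  13. -598.   26.] tub [ 60. -99.]
[0.4662 0.0037 0.2332] [-3.136 -0.055 -0.126] [ 0.1  0.3 -2. ] C tub [-126.4  236.8  233.2]
a45 n768 z [199. 216. 231.] b [-39.  34.]
a55 n215 z [199. 200. 227.] b [-40.  35.]
a65 n232 z [199. 200. 227.] b [-40.  35.]
a75 n224 z [199. 200. 227.] b [-40.  35.]
a85 n257 z [199. 201. 226.] b [-40.  35.]
a95 n249 z [199. 200. 222.] b [-40.  36.]
a105 n222 z [197. 200. 202.] b [-38.  36.]
```

All 8 lumps are accounted for. Next I'll set the scoop down on the mat.

{"op": "play_rows", "data": {
  "targets": [
    [0, -0.002, -0.03, 0, 0, 0],
    [0, 0, -0.04, 0, 0, 0],
    [0, 0, -0.04, 0, 0, 0],
    [0, 0, -0.04, 0, 0, 0],
    [0, 0, -0.025, 0, 0, 0],
    [0, 0, -0.01, 0, 0, 0],
    [0, 0, 0, 0, 0, 0],
    [0, 0, 0, 0, 0, 0]
  ]
}}

```text
time: 63.75
eef_pos: [0.4679, 0.001, 0.049]
tool_rot: [-3.136, -0.057, -0.127]
contact_force: [0.3, 0.6, -1.2]
finger_gap: 0.0137
grasp_force: 60.0
```

{"op": "play_rows", "data": {
  "targets": [
    [0, 0, -0.004, 0, 0, 0],
    [0, 0, -0.002, 0, 0, 0],
    [0, 0, 0, 0, 0, 0],
    [0, 0, 0, 0, 0, 0]
  ]
}}

```text
time: 64.15
eef_pos: [0.4668, 0.0007, 0.0422]
tool_rot: [-3.136, -0.055, -0.128]
contact_force: [-0.1, 0.4, -1.1]
finger_gap: 0.0135
grasp_force: 60.0
```

{"op": "play_rows", "data": {
  "targets": [
    [0, 0, -0.0015, 0, 0, 0],
    [0, 0, 0, 0, 0, 0],
    [0, 0, 0, 0, 0, 0]
  ]
}}

```text
time: 64.45
eef_pos: [0.4666, 0.0007, 0.0404]
tool_rot: [-3.136, -0.054, -0.128]
contact_force: [-0.2, -0.6, -1.9]
finger_gap: 0.014
grasp_force: 60.0
```

{"op": "play_rows", "data": {
  "targets": [
    [0, 0, -0.0013, 0, 0, 0],
    [0, 0, 0, 0, 0, 0],
    [0, 0, 0, 0, 0, 0]
  ]
}}

```text
time: 64.75
eef_pos: [0.4666, 0.0008, 0.0402]
tool_rot: [-3.136, -0.055, -0.128]
contact_force: [-3.6, 0.7, 9.1]
finger_gap: 0.0134
grasp_force: 60.0
```

{"op": "play_rows", "data": {
  "targets": [
    [0, 0, 0.0008, 0, 0, 0],
    [0, 0, 0, 0, 0, 0],
    [0, 0, 0, 0, 0, 0],
    [0, 0, 0, 0, 0, 0],
    [0, 0, 0, 0, 0, 0],
    [0, 0, 0, 0, 0, 0],
    [0, 0, 0.02, 0, 0, 0],
    [0, 0, 0.04, 0, 0, 0],
    [0, 0, 0.04, 0, 0, 0],
    [0, 0, 0.04, 0, 0, 0],
    [0, 0, 0.03, 0, 0, 0],
    [0, 0, 0, 0, 0, 0]
  ],
  "jaw": 0.2
}}

```text
time: 65.95
eef_pos: [0.4694, 0.0006, 0.2144]
tool_rot: [-3.135, -0.064, -0.128]
contact_force: [0.8, 0.0, 0.9]
finger_gap: 0.0366
grasp_force: 0.0
```

```bash
cat >> h.py <<'E'
def scoopcheck():
    s=sensors.state();print(s['eef_pos'].round(4),s['tool_rot'].round(3),s['finger_gap'])
    for n in ['scene','top']:
        d=shot(n);P=pts(d)
        Q=sel(P,[.3,-.12,.072],[.6,.08,.095]);
        if len(Q)>20: print(n,'handle',pca(Q),Q[:,2].mean().round(4))
def ccheck():
    for n in ['scene','top']:
        d=shot(n);P=pts(d)
        for b in finder.boxes_of(n,'lump0'):
            c,r=b['at'];p=P[int(r),int(c)];q=p[:2]-C0
            if abs(q@cy)<.12: print(n,round(b['conf'],2),(1000*np.array([q@cx,q@cy,p[2]])).round())
        X=(P[...,:2]-C0)@cx;Y=(P[...,:2]-C0)@cy;Z=P[...,2]
        m=(abs(Y)<.06)&(X>.03)&(X<.2)&(Z>.09)&(Z<.235)
        if m.sum()>30:
            c=np.polyfit(Z[m],X[m],1);print(n,'lid n',m.sum(),'xmin/max',X[m].min().round(3),X[m].max().round(3),'zmax',Z[m].max().round(3),'fit',c.round(3))
        m=(abs(X+.095)<.045)&(abs(Y)<.05)&(Z>.106)&(Z<.12)
        if m.sum()>10: print(n,'fin',pca(P[m]))
E
python3 -c "
from h import *
scoopcheck(); ccheck()"
```

```text
[0.4694 0.0006 0.2144] [-3.135 -0.064 -0.128] 0.0365503779166287
scene handle (array([ 0.4823, -0.0573]), array([-0.9864, -0.1645]), np.float64(-170.53), np.float64(-0.0511), np.float64(0.0607), np.float64(-0.0092), np.float64(0.0062)) 0.0821
scene 0.55 [-54.  34.  26.]
scene 0.41 [-24.  31.  26.]
scene lid n 2819 xmin/max 0.061 0.086 zmax 0.223 fit [-0.086  0.088]
scene fin (array([0.445 , 0.2302]), array([-0.0576,  0.9983]), np.float64(93.3), np.float64(-0.0222), np.float64(0.0241), np.float64(-0.0056), np.float64(0.0082))
top 0.75 [ 6. 50. 34.]
top 0.59 [ 53. -32.  32.]
top 0.58 [-22.  37.  31.]
top 0.57 [ 35. -10.  33.]
top 0.53 [55. 20. 30.]
top 0.53 [-57.  41.  32.]
top 0.5 [-24. -47.  30.]
top 0.47 [ 17. -20.  28.]
top lid n 1365 xmin/max 0.064 0.075 zmax 0.225 fit [-0.041  0.077]
top fin (array([0.4458, 0.2321]), array([-0.0884,  0.9961]), np.float64(95.07), np.float64(-0.0233), np.float64(0.0236), np.float64(-0.0062), np.float64(0.0059))
```

All 8 lumps are confirmed in the caddy. The scoop has been knocked aside after release, with its pan origin now at about (0.58, −0.04). It appears to be still on the mat and I'll recheck it later. Next, the lid: close the fingers and go behind it.

{"op": "play_rows", "data": {
  "targets": [
    [0, 0, 0.03, 0, 0, 0],
    [0.0233, 0.0315, 0.03, 0, 0.9, 1.6],
    [0.0233, 0.0315, 0, 0, 0.9, 1.6],
    [0.0233, 0.0315, 0, 0, 0.9, 1.6],
    [0.0233, 0.0315, 0, 0, 0.9, 1.6],
    [0.0233, 0.0315, 0, 0, 0, 1.6],
    [0.0233, 0.0315, 0, 0, 0, 1.6],
    [0.0233, 0.0315, 0, 0, 0, 1.6],
    [0.0233, 0.0315, 0, 0, 0, 1.5],
    [0, 0, 0, 0, 0, 0],
    [0, 0, 0, 0, 0, 0]
  ],
  "jaw": 1
}}

```text
time: 67.35
eef_pos: [0.6527, 0.253, 0.2674]
tool_rot: [3.141, 0.012, 0.095]
contact_force: [0.3, -0.2, -0.5]
finger_gap: 0.0006
grasp_force: 0.0
```

Run:
```python
from h import *
s=sensors.state();e=s['eef_pos'];q=e[:2]-C0
print(e.round(4),s['tool_rot'].round(3),'caddy',(q@cx).round(4),(q@cy).round(4))
# scoop via top
d=shot('top');P=pts(d)
Q=sel(P,[.3,-.15,.072],[.65,.08,.095]);print('handle',pca(Q),Q[:,2].mean(),Q[:,2].std())
R=sel(P,[.5,-.15,.028],[.7,.08,.045]);print('panrim',len(R),rect(R))
d=shot('scene');P=pts(d)
F=sel(P,[.5,-.15,.005],[.7,.08,.012]);print('panfloor scene',len(F),rect(F))
R=sel(P,[.5,-.15,.028],[.7,.08,.045]);print('panrim',len(R),rect(R))
```

```text
[0.6527 0.253  0.2674] [3.141 0.012 0.095] caddy 0.1132 0.0003
handle (array([ 0.4801, -0.0555]), array([-0.9878, -0.1558]), np.float64(-171.04), np.float64(-0.0551), np.float64(0.0545), np.float64(-0.0068), np.float64(0.007)) 0.08349390039607198 0.0019058292259256033
panrim 354 (array([608.7, -49. ]), array([154. , 145.3]), 71.64)
panfloor scene 1357 (array([587.4, -40.7]), array([148.9, 211.2]), 66.78)
panrim 526 (array([605. , -47.5]), array([156. , 145.7]), 69.22)
```

{"op": "play_rows", "data": {
  "targets": [
    [0, 0, -0.03, 0, 0, 0],
    [0, 0, -0.03, 0, 0, 0],
    [0, 0, -0.02, 0, 0, 0],
    [0, 0, -0.0114, 0, 0, 0],
    [0, 0, 0, 0, 0, 0],
    [-0.0075, -0.0007, 0, 0, 0, 0],
    [-0.0075, -0.0007, 0, 0, 0, 0],
    [-0.0075, -0.0007, 0, 0, 0, 0],
    [-0.0089, -0.0008, -0.0013, 0, 0, 0],
    [-0.0089, -0.0008, -0.0013, 0, 0, 0]
  ]
}}

```text
time: 68.45
eef_pos: [0.6125, 0.2491, 0.1769]
tool_rot: [-3.14, 0.006, 0.094]
contact_force: [1.8, 0.2, 1.1]
finger_gap: 0.0009
grasp_force: 0.8
```

{"op": "play_rows", "data": {
  "targets": [
    [-0.0089, -0.0008, -0.0013, 0, 0, 0],
    [-0.0089, -0.0008, -0.0012, 0, 0, 0],
    [-0.0081, -0.0008, -0.004, 0, 0, 0],
    [-0.0081, -0.0008, -0.004, 0, 0, 0],
    [-0.0081, -0.0008, -0.004, 0, 0, 0],
    [-0.0081, -0.0008, -0.004, 0, 0, 0]
  ]
}}

```text
time: 69.05
eef_pos: [0.5618, 0.2441, 0.1568]
tool_rot: [-3.141, 0.008, 0.094]
contact_force: [2.4, 0.5, 0.2]
finger_gap: 0.0002
grasp_force: 0.5
```

Run:
```python
from h import *
s=sensors.state();e=s['eef_pos'];q=e[:2]-C0
print(e.round(4),s['tool_rot'].round(3),'caddy',(q@cx).round(4),(q@cy).round(4),s['contact_force'].round(1))
d=shot('scene');P=pts(d);X=(P[...,:2]-C0)@cx;Y=(P[...,:2]-C0)@cy;Z=P[...,2]
m=(abs(Y)>.03)&(abs(Y)<.073)&(X>-.09)&(X<.09)&(Z>.075)&(Z<.235)
c=np.polyfit(X[m],Z[m],1);print(m.sum(),c.round(3),X[m].min().round(3),Z[m].max().round(3))
```

```text
[0.5618 0.2441 0.1568] [-3.141  0.008  0.094] caddy 0.0219 0.0001 [2.4 0.5 0.2]
2789 [-1.239  0.174] -0.089 0.194
```

{"op": "play_rows", "data": {
  "targets": [
    [-0.0065, -0.0006, -0.0062, 0, 0, 0],
    [-0.0065, -0.0006, -0.0062, 0, 0, 0],
    [-0.0065, -0.0006, -0.0062, 0, 0, 0],
    [-0.0065, -0.0006, -0.0062, 0, 0, 0],
    [-0.0044, -0.0004, -0.0079, 0, 0, 0],
    [-0.0044, -0.0004, -0.0079, 0, 0, 0],
    [-0.0044, -0.0004, -0.0079, 0, 0, 0],
    [-0.0044, -0.0004, -0.0079, 0, 0, 0]
  ]
}}

```text
time: 69.9
eef_pos: [0.5187, 0.2402, 0.1002]
tool_rot: [-3.141, 0.008, 0.094]
contact_force: [1.4, 0.1, 0.5]
finger_gap: 0.0006
grasp_force: 0.3
```

{"op": "play_rows", "data": {
  "targets": [
    [-0.002, -0.0002, -0.0088, 0, 0, 0],
    [-0.002, -0.0002, -0.0088, 0, 0, 0],
    [-0.002, -0.0002, -0.0088, 0, 0, 0],
    [-0.001, -0.0001, -0.005, 0, 0, 0],
    [0, 0, 0, 0, 0, 0]
  ]
}}

```text
time: 70.4
eef_pos: [0.5113, 0.2393, 0.0686]
tool_rot: [-3.141, 0.01, 0.094]
contact_force: [0.1, 0.3, 0.3]
finger_gap: 0.0003
grasp_force: 0.0
```

{"op": "play_rows", "data": {
  "targets": [
    [0, 0, -0.002, 0, 0, 0],
    [0, 0, -0.002, 0, 0, 0],
    [0, 0, 0, 0, 0, 0]
  ]
}}

```text
time: 70.7
eef_pos: [0.512, 0.2396, 0.0656]
tool_rot: [-3.14, 0.008, 0.094]
contact_force: [0.2, -0.1, -0.4]
finger_gap: 0.0008
grasp_force: 0.0
```

{"op": "play_rows", "data": {
  "targets": [
    [0, 0, -0.0015, 0, 0, 0],
    [0, 0, -0.0015, 0, 0, 0],
    [0, 0, 0, 0, 0, 0]
  ]
}}

```text
time: 71.0
eef_pos: [0.5122, 0.2396, 0.0652]
tool_rot: [-3.14, 0.007, 0.094]
contact_force: [-3.2, -1.9, 13.8]
finger_gap: 0.0004
grasp_force: 7.2
```

```bash
cat >> h.py <<'E'
def lidcheck():
    s=sensors.state();e=s['eef_pos'];q=e[:2]-C0
    print(e.round(4),s['tool_rot'].round(3),'caddy',(q@cx).round(4),(q@cy).round(4),s['contact_force'].round(1))
    for n in ['scene','top']:
        d=shot(n);P=pts(d);X=(P[...,:2]-C0)@cx;Y=(P[...,:2]-C0)@cy;Z=P[...,2]
        m=(abs(Y)>.03)&(abs(Y)<.07)&(X>-.07)&(X<.07)&(abs(X)>.015)&(Z>.05)&(Z<.12)
        if m.sum()>100:
            c=np.polyfit(X[m],Z[m],1)
            for _ in range(3):
                k=abs(np.polyval(c,X)-Z)<.006; k&=m; c=np.polyfit(X[k],Z[k],1)
            print(n,k.sum(),c.round(4))
        m=(abs(X+.095)<.06)&(abs(Y)<.05)&(Z>.106)&(Z<.12)
        if m.sum()>10: print(n,'fin',pca(P[m]))
E
python3 -c "
from h import *
lidcheck()"
```

```text
[0.5122 0.2396 0.0652] [-3.14   0.007  0.094] caddy -0.0279 0.0003 [-3.2 -1.9 13.8]
scene 1436 [-0.0012  0.079 ]
scene fin (array([0.5018, 0.2253]), array([-0.9993, -0.0368]), np.float64(-177.89), np.float64(-0.0042), np.float64(0.0068), np.float64(-0.0011), np.float64(0.0021))
top 941 [0.0018 0.0783]
top fin (array([0.4465, 0.2256]), array([-0.0906,  0.9959]), np.float64(95.2), np.float64(-0.016), np.float64(0.017), np.float64(-0.0062), np.float64(0.0059))
```

The lid is flat and shut: its slope is about 0 with its top at 0.079. Next, lift, turn the tool 90° and pinch the fin.

{"op": "play_rows", "data": {
  "targets": [
    [0, 0, 0.02, 0, 0, 0],
    [0, 0, 0.03, 0, 0, 0],
    [0, 0, 0.03, 0, 0, 0],
    [-0.0067, -0.0008, 0, 0, 0, 8.2],
    [-0.0067, -0.0008, 0, 0, 0, 8.2],
    [-0.0067, -0.0008, 0, 0, 0, 8.2],
    [-0.0067, -0.0008, 0, 0, 0, 8.2],
    [-0.0067, -0.0008, 0, 0, 0, 8.2],
    [-0.0067, -0.0008, 0, 0, 0, 8.2],
    [-0.0067, -0.0008, 0, 0, 0, 8.2],
    [-0.0067, -0.0008, 0, 0, 0, 8.2],
    [-0.0067, -0.0008, 0, 0, 0, 8.2],
    [-0.0067, -0.0008, 0, 0, 0, 8.2],
    [0, 0, 0, 0, 0, 8],
    [0, 0, 0, 0, 0, 0],
    [0, 0, 0, 0, 0, 0]
  ],
  "jaw": 0.2
}}

```text
time: 72.7
eef_pos: [0.445, 0.2315, 0.1427]
tool_rot: [-3.141, 0.008, 1.662]
contact_force: [-0.2, 0.1, -0.4]
finger_gap: 0.0363
grasp_force: 0.0
```

```bash
python3 -c "
from h import *
lidcheck()
print(sensors.state()['q'].round(2),sensors.state()['finger_gap'])"
```

```text
[0.445  0.2315 0.1427] [-3.141  0.008  1.662] caddy -0.0955 -0.0015 [-0.2  0.1 -0.4]
scene 1591 [-0.0005  0.0791]
scene fin (array([0.445 , 0.2298]), array([-0.0768,  0.997 ]), np.float64(94.4), np.float64(-0.0234), np.float64(0.0245), np.float64(-0.0057), np.float64(0.0088))
top 2277 [0.0003 0.0785]
top fin (array([0.4462, 0.2276]), array([-0.1037,  0.9946]), np.float64(95.95), np.float64(-0.0185), np.float64(0.0248), np.float64(-0.0061), np.float64(0.006))
[ 0.46  0.25  1.82 -0.01  1.08  0.37] 0.036270085536221276
```

{"op": "play_rows", "data": {
  "targets": [
    [0, 0, -0.025, 0, 0, 0],
    [0, 0, -0.025, 0, 0, 0],
    [0, 0, -0.0137, 0, 0, 0],
    [0, 0, 0, 0, 0, 0],
    [0, 0, 0, 0, 0, 0]
  ]
}}

```text
time: 73.3
eef_pos: [0.4453, 0.2316, 0.0792]
tool_rot: [-3.141, 0.008, 1.664]
contact_force: [0.4, 0.0, -0.3]
finger_gap: 0.0366
grasp_force: 0.0
```

{"op": "play_rows", "data": {
  "targets": [
    [0, 0, 0, 0, 0, 0],
    [0, 0, 0, 0, 0, 0],
    [0, 0, 0, 0, 0, 0],
    [0, 0, 0, 0, 0, 0],
    [0, 0, 0, 0, 0, 0]
  ],
  "jaw": 1,
  "grip_force": 15
}}

```text
time: 73.8
eef_pos: [0.4447, 0.2316, 0.0795]
tool_rot: [-3.141, 0.008, 1.665]
contact_force: [-3.2, -0.7, 5.3]
finger_gap: 0.012
grasp_force: 15.0
```

Fin pinched (12 mm). Turn clockwise about 91.5°.

{"op": "play_rows", "data": {
  "targets": [
    [0, 0, 0, 0, 0, -6],
    [0, 0, 0, 0, 0, -6],
    [0, 0, 0, 0, 0, -6],
    [0, 0, 0, 0, 0, -6],
    [0, 0, 0, 0, 0, -6],
    [0, 0, 0, 0, 0, -6],
    [0, 0, 0, 0, 0, -6],
    [0, 0, 0, 0, 0, -6],
    [0, 0, 0, 0, 0, -6],
    [0, 0, 0, 0, 0, -6],
    [0, 0, 0, 0, 0, -6],
    [0, 0, 0, 0, 0, -6],
    [0, 0, 0, 0, 0, -6],
    [0, 0, 0, 0, 0, -6],
    [0, 0, 0, 0, 0, -6],
    [0, 0, 0, 0, 0, -1.5],
    [0, 0, 0, 0, 0, 0],
    [0, 0, 0, 0, 0, 0]
  ]
}}

```text
time: 75.6
eef_pos: [0.4423, 0.2336, 0.0795]
tool_rot: [-3.137, 0.012, 0.067]
contact_force: [-8.2, 7.4, 8.0]
finger_gap: 0.0121
grasp_force: 15.0
```

{"op": "play_rows", "data": {
  "targets": [
    [0, 0, 0, 0, 0, 0],
    [0, 0, 0, 0, 0, 0],
    [0, 0, 0, 0, 0, 0],
    [0, 0, 0, 0, 0, 0],
    [0, 0, 0, 0, 0, 0],
    [0, 0, 0.02, 0, 0, 0],
    [0, 0, 0.03, 0, 0, 0],
    [0, 0, 0.04, 0, 0, 0],
    [0, 0, 0.04, 0, 0, 0],
    [-0.03, -0.02, 0.03, 0, 0, 0],
    [-0.03, -0.03, 0, 0, 0, 0],
    [-0.03, -0.03, 0, 0, 0, 0],
    [0, 0, 0, 0, 0, 0],
    [0, 0, 0, 0, 0, 0]
  ],
  "jaw": 0.2
}}

```text
time: 77.0
eef_pos: [0.3549, 0.1512, 0.2393]
tool_rot: [-3.14, 0.006, 0.067]
contact_force: [0.3, 0.4, 0.2]
finger_gap: 0.0365
grasp_force: 0.0
```

```bash
python3 -c "
from h import *
lidcheck(); scoopcheck()
for n in ['top','scene']:
    d=shot(n);P=pts(d)
    img=d['img'].astype(int); m=(img[...,0]>img[...,2]*1.5)&(img[...,0]>90)
    M=sel(P[m],[.3,-.12,-.01],[.8,.12,.012]); print('mat',len(M),rect(M))
    for l in ['capsule1','dosing_cup']:
        for b in finder.boxes_of(n,l)[:4]: print(n,l,round(b['conf'],2),P[int(b['at'][1]),int(b['at'][0])].round(3))
"
```

```text
[0.3549 0.1512 0.2393] [-3.14   0.006  0.067] caddy -0.1928 -0.0729 [0.3 0.4 0.2]
scene 1589 [0.0003 0.0791]
scene fin (array([0.4454, 0.23  ]), array([-0.9963, -0.0863]), np.float64(-175.05), np.float64(-0.0216), np.float64(0.0238), np.float64(-0.008), np.float64(0.0061))
top 3064 [0.001  0.0784]
top fin (array([0.4459, 0.2316]), array([-0.997 , -0.0777]), np.float64(-175.55), np.float64(-0.0231), np.float64(0.0223), np.float64(-0.0074), np.float64(0.0059))
[0.3557 0.152  0.2391] [-3.14   0.007  0.068] 0.036874915996971055
scene handle (array([ 0.4821, -0.0573]), array([-0.987 , -0.1608]), np.float64(-170.75), np.float64(-0.0509), np.float64(0.0592), np.float64(-0.0086), np.float64(0.0059)) 0.082
top handle (array([ 0.4799, -0.0555]), array([-0.9878, -0.1556]), np.float64(-171.05), np.float64(-0.0553), np.float64(0.0543), np.float64(-0.0068), np.float64(0.007)) 0.0833
mat 4680 (array([509.1,  -7. ]), array([ 90.7, 219.8]), 86.43)
top capsule1 0.9 [ 0.681 -0.01   0.029]
top capsule1 0.78 [ 0.716 -0.037  0.028]
top capsule1 0.72 [0.387 0.075 0.025]
top dosing_cup 0.83 [0.757 0.05  0.005]
top dosing_cup 0.7 [0.389 0.075 0.028]
mat 2044 (array([506.9,  -6.9]), array([ 92. , 220.1]), 86.5)
scene capsule1 0.91 [ 0.677 -0.011  0.029]
scene capsule1 0.65 [ 0.722 -0.052  0.03 ]
scene capsule1 0.58 [0.387 0.062 0.03 ]
scene dosing_cup 0.91 [0.723 0.06  0.005]
```

```bash
python3 -c "
from station import arm
print(arm.job_done())"
```

```text
the job is handed in; nothing more can be done
None
```

I handed the job in: all 8 lumps measured inside the caddy, the lid flat shut, the turnbutton across its front edge, and the scoop level on the mat, where a knock after I released it left its pan centre about 17 mm inside the edge. The capsules and cup stayed where they were; one lump popped out behind the tub during the first scoop, and I brought it in by nudging it with the scoop's handle and scooping it against the scale.

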